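# Pack a resin specimen in its holder with the snug spacer

### The arm

A 7-joint arm with a two-finger parallel gripper is mounted at the origin on the work surface. World frame = base frame: x ahead of the robot, y to its left, z up, the work surface at z = 0. Lengths are in m, angles in degrees, forces in N, time in s.
With the tool pointing down it reaches from about 0.425 to 0.925 m from the base axis. Payload 6.8 kg.
Tool frame: the origin (TCP) lies midway between the tips of the shut fingers; the grasp point (between the pads) lies 19 mm behind it; z points along the fingers, y is the direction in which the jaws open and shut (so a half turn about z gives the same grasp; the last joint's range is limited). The gripper opens to 88 mm and grips with 3 to 60 N. Pads are 20 mm wide; open, the fingers measure 115 mm over their backs; the gripper's body (75 mm by 178 mm) begins 61 mm behind the grasp point.
Start: joints at [-83.027, 27.33, 1.283, 89.118, -0.659, 63.558, -4.761], TCP at [0.154, 0.657, 0.19] pointing down, gripper open.
Joint ranges: [-169.35, 169.35], [-19.33, 120.38], [-80.79, 83.38], [13.8, 139.57], [-78.32, 258.32], [9.67, 109.79], [-169.56, 169.56]. Speed limits (degrees/s): [136.94, 136.94, 180, 180, 180, 180, 180].

### API

Orientations are given as a 3x3 rotation matrix whose columns are the frame's x, y, z axes.
In Python, from plant import * gives the robot as it stands. The module is installed in compiled form; this text tells all that it offers.
- The arm moves only by the tool play_rows, never from a script. Its argument "rows" is a list of rows, each an object with "offset": the shift along the tool's x, y, z in m, a list of three; "delta_rot": the turn, a rotation vector about the tool's x, y, z in rad, a list of three. In form: [{"offset": [x, y, z], "delta_rot": [wx, wy, wz]}, ...]. A call has 1 to 20 rows; each row is the pose to reach, as a shift and turn from the pose commanded when the call began, along the tool's axes at that moment; what a row does not reach only later rows make up. A row lasts 1/10 s, in which the tool goes at most 50 mm and 8.59 degrees, less where a joint would pass 70% of its speed; a pose out of reach is approached as far as the arm can. A call with a gripper value outside its range is refused whole. "claw" is the closure in counts, from 0 (fully open) to 255 (shut), set as the call begins (left out, the last holds). The fingers move at their own pace and stop on an object; the grip force is fixed at half the most. Time passes only in rows, so rows that repeat a pose let the fingers close. It gives the time, the measured TCP pose, the force and the opening at its end, in the units of the state.
- sense(): the state, without advancing time (a new reading comes with each control period).
- capture(name): name is "scene" or "top" or "wrist"; returns a dict with "frame" (384x512x3 uint8, blue, green, red), "mtx" (3x3 intrinsics, pixels), "distortion" ([k1, k2, p1, p2, k3] as OpenCV has them; the pictures are not rectified), "rvec" (rotation vector, rad) and "tvec" (3), from world to camera coordinates, as OpenCV has them. Camera axes: x right, y down, z forward; pixel columns grow to the right and rows downward; lengths in m; the calibration is good to about 2 mm. A picture is of the moment at which its call begins. There is no depth.
- finish_job(): hands the job in, once; it reports no verdict.
Trained networks look in a picture, given as the dict that the camera call returned (one of the last four; its "shot" number tells which), for a name from the list of things; names that differ only in an ending like _2 or _b are one class to them, and where a whole thing is asked for, a point or a joint stands for the part that bears it (a point fixed in the world has none). Each returns a list of dicts, best first, with "confidence" (0 to 1); they miss things now and then, are a little off and sometimes report something else, mostly with a low value. They report only what shows in the picture. A call takes as long as a camera call. They do not tell look-alikes from the thing itself.
- find_in(picture, name): "extent" ([left, top, right, bottom] in pixels, round what is visible of it).
- tip_of(picture, name): "centre" ([column, row] in pixels: a listed point, or the origin of a listed thing).
The state is a dict: "t": time; "q": joint angles; "joint_vel": joint speeds; "effort": joint torques, N m; "ee_pos": TCP position; "tool_rot": TCP orientation; "ft_force": force on the tool from outside, world axes, zero at the start; "wrist_torque": the same for the moment, N m; "opening": opening from 0.0 (shut) to 1.0 (fully open).
Only numpy, scipy, OpenCV 4.12 (cv2) and the standard library are available. Lean on these libraries where they do the work, as an engineer would, in place of code of your own. Each camera call takes 0.05 s, during which the arm holds its last target.

### The job

In the specimen holder, slide the amber resin block back against its end stop, then try the spacers from the rack in the gap between the block and the sprung jaw until you find one that goes right down onto the bed and is gripped snugly by the jaw, holding the block tight; leave it there. Ease the spacers in by feel without forcing them, and hang those that you do not use in the rack. Leave the other things on the bench where they are.

Things in the scene. Friction and masses are not known exactly. Their poses are not given: they have to be found in the camera images.
- holder: specimen holder fixed to the bench: dark stage plate 170 x 120 x 16 mm under an aluminium bed whose top is 30 mm above the bench. Origin: underside centre; x along the bed from the end stop to the sprung jaw, y across, z up. Grey end stop at the -x end, 38 mm high, clamped by an earlier user with its face somewhere from x = -36.5 to -29 mm (not measured). Low guides (6 mm) at y = +/-21.5 mm.
- jaw_rest (a point): middle of the upper edge of the sprung jaw's upright face, at rest: holder x = +20 mm, 20.5 mm above the bed; axes as the holder's. Jaw 40 mm wide; above this edge it slopes back 4 mm (lead-in) to its top, 32.5 mm above the bed. Its spring presses it to -x with 2.5 N at rest; it gives to +x by at most 3.5 mm (4.6 N there), then meets a hard stop.
- gap (a point): bed-level point of the gap between block and jaw: holder x = +15 mm, y = 0, 30 mm above the bench; axes as the holder's. With the block against the stop the gap at rest is 5 to 12.5 mm wide, up to jaw x = +20 mm. A spacer goes in if it is thicker than the gap by no more than the jaw's give, and is gripped if thicker than the gap: at every setting at least one of the three suits.
- block: loose amber block of mineral-filled resin with a dark beetle section showing in its top, 44 mm (x) x 40 mm (y) x 40 mm high, about 160 g, standing on the bed of the holder, its axes along the holder's; origin at the centre of its underside. At the start it stands away from the end stop, by up to about 12 mm. It is not held down: a spacer drawn up while rubbing hard on it can lift and tip it.
- rack: grey spacer rack, fixed to the bench, 130 mm (x) x 76 mm (y), top face 55 mm above the bench; origin at its underside centre. Three through slots in its 12 mm top plate, at x = -36, 0 and +36 mm, each 17 mm (x) x 38 mm (y). The three spacers hang in them in any order, their shoulders resting on the top face.
- thin_grip (a point): thin spacer, middle of its yellow handle (10 x 48 (y) x 44 mm high), which overhangs the aluminium blade (8 mm thick (x) x 34 (y) x 44 deep, round-nosed foot) by 7 mm at each y end (shoulders). Point 66 mm above the foot, 22 above the shoulders; z up; 55 g. Grip across the 48 mm. Home in the holder (foot on bed) this point is 96 mm above the bench; hung in the rack 77 mm.
- middle_grip (a point): middle spacer, middle of its blue handle (10 x 48 (y) x 44 mm high), which overhangs the aluminium blade (10.5 mm thick (x) x 34 (y) x 44 deep, round-nosed foot) by 7 mm at each y end (shoulders). Point 66 mm above the foot, 22 above the shoulders; z up; 55 g. Grip across the 48 mm. Home in the holder (foot on bed) this point is 96 mm above the bench; hung in the rack 77 mm.
- thick_grip (a point): thick spacer, middle of its red handle (10 x 48 (y) x 44 mm high), which overhangs the aluminium blade (13 mm thick (x) x 34 (y) x 44 deep, round-nosed foot) by 7 mm at each y end (shoulders). Point 66 mm above the foot, 22 above the shoulders; z up; 55 g. Grip across the 48 mm. Home in the holder (foot on bed) this point is 96 mm above the bench; hung in the rack 77 mm.
- jar_amber: bystander: clear screw-top jar with brown fragments and white cap, 52 mm across, 72 mm tall, beside the rack; origin at its underside centre
- jar_dark: bystander: clear screw-top jar with black fragments and white cap, 52 mm across, 72 mm tall; origin at its underside centre
- dish: bystander: closed glass dish, 94 mm across, 15 mm high; origin at its underside centre
- tweezers: bystander: steel tweezers lying flat, 115 mm long; origin at its underside centre
- pen: bystander: blue marker pen lying flat, 130 mm long; origin at its underside centre
- vial: bystander: small glass vial with black cap, 23 mm across, 44 mm tall, standing near the holder; origin at its underside centre
- slide_box: bystander: green box for glass slides, 87 x 77 x 36 mm; origin at its underside centre
Things that resemble listed ones, but are neither listed nor needed, are in the scene too. Of the things like the block, leave any that is pink; of the rest the larger one is meant. Of the things that look like the holder, the smaller one is meant.

How it is judged (in metres and radians):
At the end, for the whole second after the job is handed in: One spacer upright in the gap, foot on the bed (within 2.5 mm), within 9 mm of mid-width and 0.12 rad of vertical, pressing on the block with over 1.5 N (so gripped, block tight on its stop); block flat on the bed; the other two hang in the rack slots, shoulders within 3 mm of its top; all at rest (((z of thin_grip in the frame of holder below 0.0985 m and x of thin_grip in the frame of holder between 0 and 0.024 m and y of thin_grip in the frame of holder between -0.009 and 0.009 m and angle between thin_grip's own z axis and vertical below 0.12 rad and contact force between thin and block above 1.5 N) or (z of middle_grip in the frame of holder below 0.0985 m and x of middle_grip in the frame of holder between 0 and 0.024 m and y of middle_grip in the frame of holder between -0.009 and 0.009 m and angle between middle_grip's own z axis and vertical below 0.12 rad and contact force between middle and block above 1.5 N) or (z of thick_grip in the frame of holder below 0.0985 m and x of thick_grip in the frame of holder between 0 and 0.024 m and y of thick_grip in the frame of holder between -0.009 and 0.009 m and angle between thick_grip's own z axis and vertical below 0.12 rad and contact force between thick and block above 1.5 N)) and ((z of thin_grip in the frame of holder below 0.0985 m and x of thin_grip in the frame of holder between 0 and 0.024 m and y of thin_grip in the frame of holder between -0.009 and 0.009 m and angle between thin_grip's own z axis and vertical below 0.12 rad and contact force between thin and block above 1.5 N) or (z of thin_grip in the frame of rack between 0.074 and 0.08 m and x of thin_grip in the frame of rack between -0.05 and 0.05 m and y of thin_grip in the frame of rack between -0.012 and 0.012 m and angle between thin_grip's own z axis and vertical below 0.25 rad)) and ((z of middle_grip in the frame of holder below 0.0985 m and x of middle_grip in the frame of holder between 0 and 0.024 m and y of middle_grip in the frame of holder between -0.009 and 0.009 m and angle between middle_grip's own z axis and vertical below 0.12 rad and contact force between middle and block above 1.5 N) or (z of middle_grip in the frame of rack between 0.074 and 0.08 m and x of middle_grip in the frame of rack between -0.05 and 0.05 m and y of middle_grip in the frame of rack between -0.012 and 0.012 m and angle between middle_grip's own z axis and vertical below 0.25 rad)) and ((z of thick_grip in the frame of holder below 0.0985 m and x of thick_grip in the frame of holder between 0 and 0.024 m and y of thick_grip in the frame of holder between -0.009 and 0.009 m and angle between thick_grip's own z axis and vertical below 0.12 rad and contact force between thick and block above 1.5 N) or (z of thick_grip in the frame of rack between 0.074 and 0.08 m and x of thick_grip in the frame of rack between -0.05 and 0.05 m and y of thick_grip in the frame of rack between -0.012 and 0.012 m and angle between thick_grip's own z axis and vertical below 0.25 rad)) and linear speed of each of thin, middle, thick, block below 0.01 m/s and angle between block's own z axis and vertical below 0.08 rad and z of block in the frame of holder below 0.032 m); the robot touches nothing.
It fails at once if a spacer is forced: pressed against the jaw or the block with more than 50 N (contact force between any of thin, middle, thick and jaw above 50 N or contact force between any of thin, middle, thick and block above 50 N).
It fails at once if a bystander is moved by more than 20 mm (distance of any of jar_amber, jar_dark, dish, tweezers, pen, vial, slide_box from where it was at the start of the episode above 0.02 m).
It also fails if it takes over 72 s, if anything falls off the work surface, if the arm or the gripper's body presses on something with over 40 N, if the wrist force passes 120 N, or if a joint passes its speed limit or range.

## Working session

There is one attempt and no reset: what is moved stays moved. The work goes in short steps, Python scripts to look and compute and a tool call to move; the robot and the scene stay as the last step left them, time stands still between calls to the robot, and variables do not carry over. Pictures are saved under pics/ and viewed, and the job is handed in when it is done.

Besides the shell and the picture viewer there is one more tool, called after "Call:" in YAML: its name, and indented under it one key for each argument. play_rows: Moves the arm, as the interface text tells. Its arguments: {"type":"object","properties":{"rows":{"type":"array"},"claw":{"type":"number"}},"required":["rows"]}

```bash
mkdir -p pics; ls; python3 - <<'E'
from plant import *
import cv2
s=sense()
for k in s: print(k,s[k])
for n in ["scene","top","wrist"]:
    p=capture(n); cv2.imwrite(f"pics/{n}0.png",p["frame"]); print(n,p["mtx"],p["rvec"],p["tvec"],p["distortion"])
    for o in ["holder","block","rack","thin_grip","middle_grip","thick_grip"]:
        print(o,[(r["centre"],round(r["confidence"],2)) for r in tip_of(p,o)])
E
```

```text
pics
t 0.0
q [-83.02681684  27.37677056   1.28205552  89.17723641  -0.66083743
  63.56008243  -4.76359726]
joint_vel [-0.00470159  0.09997859 -0.00644838  0.0368371  -0.07845574 -0.09716185
 -0.01703092]
effort [-8.10218608e-04 -5.82868659e+01  1.53440516e+00 -2.72597051e+01
 -5.42727497e-02  1.72743323e-02  1.61141720e-04]
ee_pos [0.15363555 0.65659126 0.18857902]
tool_rot [[-9.73695797e-01  2.27851716e-01 -3.01010722e-04]
 [ 2.27851880e-01  9.73694070e-01 -1.83830816e-03]
 [-1.25769314e-04 -1.85853879e-03 -9.99998265e-01]]
ft_force [-0.07391046 -0.55010588 -0.17657374]
wrist_torque [ 0.00734825  0.03947825 -0.02858155]
opening 0.9999274084168772
scene [[495.78623868   0.         257.53149511]
 [  0.         495.78623868 191.44241732]
 [  0.           0.           1.        ]] [ 0.9267186   2.524071   -1.01359245] [ 0.41346806 -0.22507488  2.01378089] [0.05605671 0.         0.         0.         0.        ]
holder [([299.8, 177.8], 0.86)]
block [([295.2, 229.9], 0.68), ([244.8, 145.8], 0.55), ([221.3, 155.8], 0.51)]
rack [([294.5, 238.3], 0.6)]
thin_grip [([301.9, 216.8], 0.54), ([2
[... 456 characters left out ...]
81), ([174.9, 198.9], 0.47), ([171.1, 182.4], 0.38), ([305.5, 209.7], 0.36)]
block [([342.4, 263.2], 0.79), ([379.3, 188.7], 0.64), ([338.1, 211.3], 0.57)]
rack [([179.2, 198.8], 0.62), ([144.6, 202.4], 0.21)]
thin_grip [([174.0, 201.2], 0.71)]
middle_grip [([177.5, 210.1], 0.69)]
thick_grip [([340.9, 202.6], 0.75), ([170.7, 186.4], 0.49), ([303.1, 210.5], 0.25)]
wrist [[309.5547422    0.         255.35521192]
 [  0.         309.5547422  193.73170773]
 [  0.           0.           1.        ]] [-2.2602609  -1.79400001 -0.27933849] [-0.67546629 -0.03679646  0.39141249] [0.01859092 0.         0.         0.         0.        ]
holder []
block []
rack []
thin_grip []
middle_grip []
thick_grip []
```

```bash
python3 - <<'E'
import cv2
a=cv2.imread("pics/top0.png"); cv2.imwrite("pics/top0b.png",cv2.resize(a,(800,600),interpolation=cv2.INTER_CUBIC))
a=cv2.imread("pics/scene0.png"); cv2.imwrite("pics/scene0b.png",cv2.resize(a,(800,600),interpolation=cv2.INTER_CUBIC))
E
```

```text
(no output)
```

View pics/top0b.png

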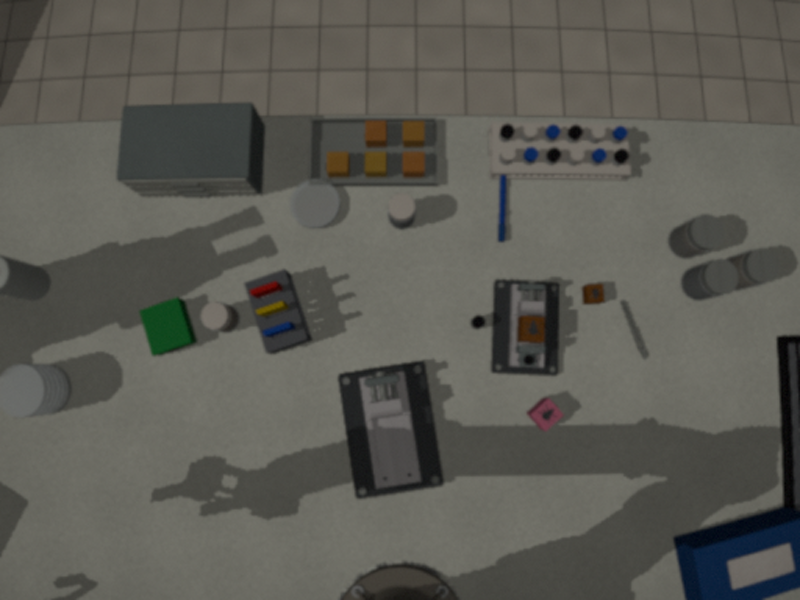

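View pics/scene0b.png

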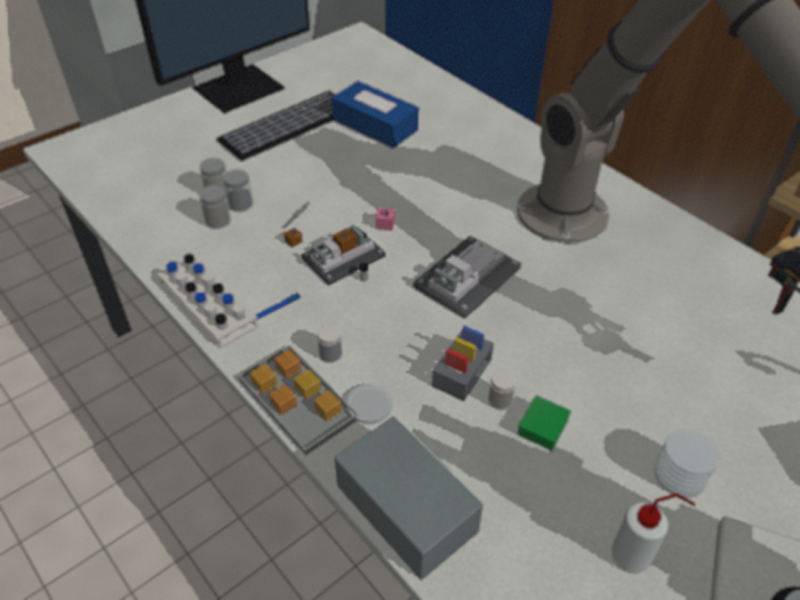

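```bash
cat > h.py <<'E'
import numpy as np, cv2
def proj(p,pts):
    return cv2.projectPoints(np.asarray(pts,float).reshape(-1,3),np.array(p["rvec"],float),np.array(p["tvec"],float),np.array(p["mtx"],float),np.array(p["distortion"],float))[0].reshape(-1,2)
def ray(p,uv,z):
    uv=np.asarray(uv,float).reshape(-1,1,2)
    n=cv2.undistortPoints(uv,np.array(p["mtx"],float),np.array(p["distortion"],float)).reshape(-1,2)
    R=cv2.Rodrigues(np.array(p["rvec"],float))[0]; t=np.array(p["tvec"],float).ravel()
    c=-R.T@t; d=np.c_[n,np.ones(len(n))]@R
    s=(z-c[2])/d[:,2]
    return c+d*s[:,None]
def crop(p,x0,y0,x1,y1,k,name):
    a=p["frame"][y0:y1,x0:x1]; cv2.imwrite("pics/"+name,cv2.resize(a,None,fx=k,fy=k,interpolation=cv2.INTER_CUBIC))
E
python3 - <<'E'
from h import *
from plant import *
import pickle
p=capture("top"); pickle.dump(p,open("top.pkl","wb"))
crop(p,300,170,400,245,8,"c1.png"); crop(p,150,165,225,230,8,"c2.png")
q=capture("scene"); pickle.dump(q,open("scene.pkl","wb"))
crop(q,180,120,260,180,8,"c3.png")
crop(q,265,195,330,260,8,"c4.png")
E
```

```text
(no output)
```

View pics/c1.png

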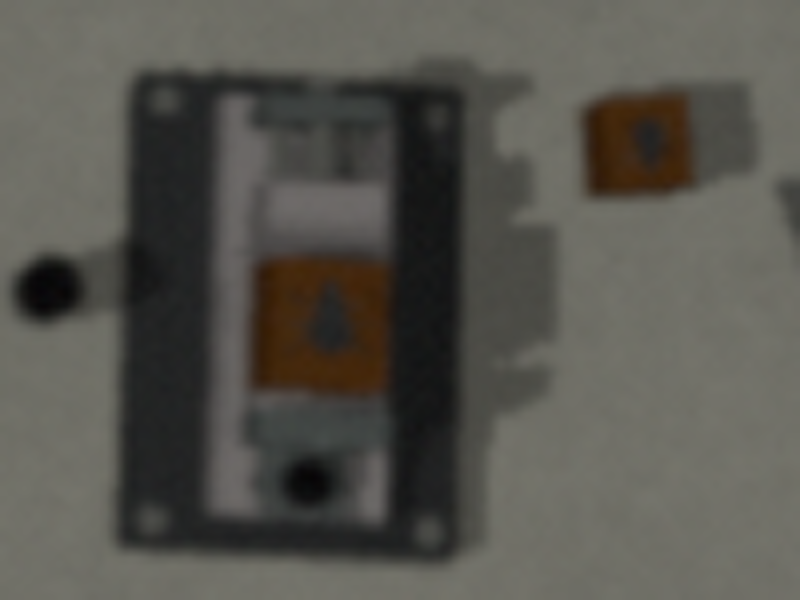

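View pics/c2.png

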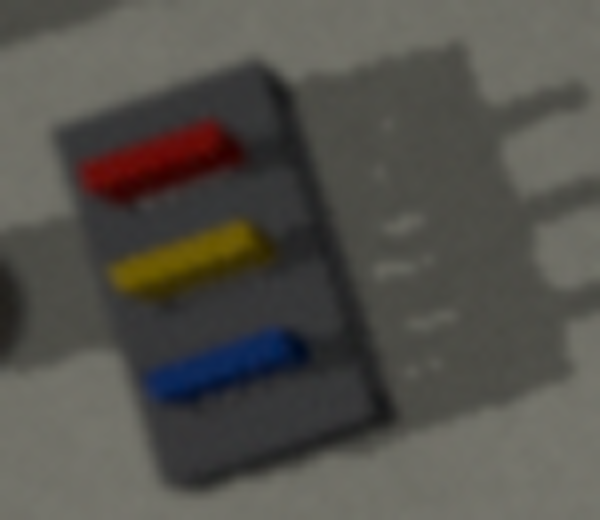

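View pics/c3.png

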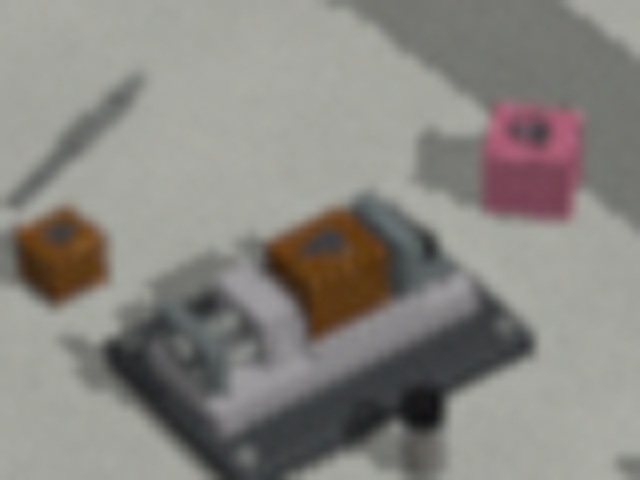

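View pics/c4.png

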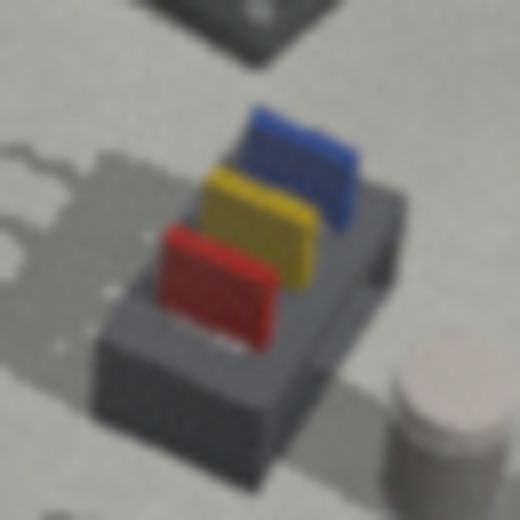

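```bash
python3 - <<'E'
from h import *
import pickle
p=pickle.load(open("top.pkl","rb"))
R=cv2.Rodrigues(np.array(p["rvec"],float))[0]; print("cam",-R.T@np.ravel(p["tvec"]))
c=np.array([[135,75],[460,90],[455,555],[120,545]])/8+[300,170]
w=ray(p,c,0.016);print(w)
L=np.linalg.norm
print("sizes",L(w[0]-w[1]),L(w[1]-w[2]),L(w[2]-w[3]),L(w[3]-w[0]),w.mean(0))
d=(w[0]+w[1]-w[2]-w[3]);print("yaw",np.degrees(np.arctan2(d[1],d[0])))
# rack top corners z=.055
c=np.array([[262,60],[392,418],[175,487],[55,130]])/8+[150,165]
w=ray(p,c,0.055);print(w)
print("sizes",L(w[0]-w[1]),L(w[1]-w[2]),L(w[2]-w[3]),L(w[3]-w[0]),w.mean(0))
d=(w[0]+w[3]-w[1]-w[2]);print("yaw long",np.degrees(np.arctan2(d[1],d[0])))
# handle tops z=.099
for n,(a,b) in dict(red=((82,170),(228,130)),yel=((112,272),(260,230)),blu=((150,382),(295,340))).items():
    w=ray(p,np.array([a,b])/8+[150,165],0.099); print(n,w.mean(0),L(w[0]-w[1]))
# block top
c=np.array([[258,260],[392,262],[390,390],[256,388]])/8+[300,170]
w=ray(p,c,.07);print(w,w.mean(0))
# jaw top edges z=.0625
E
```

```text
cam [ 0.46427733 -0.00243777  1.05083764]
[[ 0.62252371 -0.17416434  0.016     ]
 [ 0.61726913 -0.29078781  0.016     ]
 [ 0.45262239 -0.28407706  0.016     ]
 [ 0.45676233 -0.16591201  0.016     ]]
sizes 0.11674178678262476 0.1647834426486408 0.11823754889178055 0.16596667516389982 [ 0.53729439 -0.2287353   0.016     ]
yaw -2.592963488126492
[[0.6357336  0.19976083 0.055     ]
 [0.51316358 0.15270138 0.055     ]
 [0.48966774 0.22607492 0.055     ]
 [0.61156768 0.27086032 0.055     ]]
sizes 0.1312935673746934 0.07704369692971703 0.1298665835203456 0.07509413806076647 [0.56253315 0.21234936 0.055     ]
yaw long 20.590682988293665
red [0.598395   0.22541716 0.099     ] 0.04969852484759337
yel [0.5651746  0.21427487 0.099     ] 0.0502585911814051
blu [0.52932865 0.2014191  0.099     ] 0.04907067197900654
[[ 0.55172813 -0.20537729  0.07      ]
 [ 0.55098863 -0.25070537  0.07      ]
 [ 0.50812121 -0.2488571   0.07      ]
 [ 0.50894231 -0.20374631  0.07      ]] [ 0.52994507 -0.22717152  0.07      ]
```

```bash
cat >> h.py <<'E'
def rel(s,pos,yaw):
    """offset (tool axes) and delta_rot taking measured TCP to pos, tool down with tool-y at yaw deg (world)"""
    R=np.array(s["tool_rot"]); y=np.radians(yaw)
    yv=np.array([np.cos(y),np.sin(y),0]); z=np.array([0,0,-1.]); x=np.cross(yv,z)
    T=np.c_[x,yv,z]
    off=R.T@(np.array(pos)-np.array(s["ee_pos"])); rv=cv2.Rodrigues(R.T@T)[0].ravel()
    return np.round(off,4),np.round(rv,4)
E
python3 - <<'E'
from h import *
from plant import *
s=sense(); p=capture("wrist"); print(s["t"])
R=cv2.Rodrigues(np.array(p["rvec"],float))[0]; c=-R.T@np.ravel(p["tvec"])
T=np.array(s["tool_rot"]); print("cam in tool",T.T@(c-s["ee_pos"])); print("cam axes in tool\n",T.T@R.T)
print(rel(s,[0.5625,0.212,0.30],110.6))
print(rel(s,[0.52,-0.23,0.25],87.4))
E
```

```text
1.15
cam in tool [ 0.08465852  0.00058632 -0.19408386]
cam axes in tool
 [[ 7.29584024e-04 -9.52450915e-01 -3.04691192e-01]
 [ 9.99999569e-01  8.69805226e-04 -3.24469747e-04]
 [ 5.74063498e-04 -3.04690824e-01  9.52451139e-01]]
(array([-0.4995, -0.3405, -0.1105]), array([ 1.000e-04, -0.000e+00, -5.893e-01]))
(array([-0.5588, -0.7805, -0.0605]), array([ 0.    , -0.    , -0.1844]))
```

Call:
play_rows:
  rows:
    - {"offset":[-0.4995,-0.3405,-0.0305],"delta_rot":[0,0,-0.589]}
    - {"offset":[-0.4995,-0.3405,-0.0305],"delta_rot":[0,0,-0.589]}
    - {"offset":[-0.4995,-0.3405,-0.0305],"delta_rot":[0,0,-0.589]}
    - {"offset":[-0.4995,-0.3405,-0.0305],"delta_rot":[0,0,-0.589]}
    - {"offset":[-0.4995,-0.3405,-0.0305],"delta_rot":[0,0,-0.589]}
    - {"offset":[-0.4995,-0.3405,-0.0305],"delta_rot":[0,0,-0.589]}
    - {"offset":[-0.4995,-0.3405,-0.0305],"delta_rot":[0,0,-0.589]}
    - {"offset":[-0.4995,-0.3405,-0.0305],"delta_rot":[0,0,-0.589]}
    - {"offset":[-0.4995,-0.3405,-0.0305],"delta_rot":[0,0,-0.589]}
    - {"offset":[-0.4995,-0.3405,-0.0305],"delta_rot":[0,0,-0.589]}
    - {"offset":[-0.4995,-0.3405,-0.0305],"delta_rot":[0,0,-0.589]}
    - {"offset":[-0.4995,-0.3405,-0.0305],"delta_rot":[0,0,-0.589]}
    - {"offset":[-0.4995,-0.3405,-0.0305],"delta_rot":[0,0,-0.589]}
    - {"offset":[-0.4995,-0.3405,-0.0305],"delta_rot":[0,0,-0.589]}
    - {"offset":[-0.4995,-0.3405,-0.0305],"delta_rot":[0,0,-0.589]}

```text
t: 2.7
ee_pos: [0.5615, 0.2135, 0.2198]
tool_rot: [[-0.936, -0.353, -0.001], [-0.353, 0.936, 0.001], [0.001, 0.001, -1.0]]
ft_force: [0.2, -0.3, -0.1]
opening: 0.998
```

```bash
python3 - <<'E'
from h import *
from plant import *
import pickle
p=capture("wrist"); s=sense(); print(s["t"],s["ee_pos"],s["tool_rot"],s["ft_force"],s["q"])
pickle.dump((s,p),open("w1.pkl","wb")); crop(p,0,0,512,384,1.5625,"w1.png")
for o in ["thin_grip","middle_grip","thick_grip"]:
    print(o,[(np.round(ray(p,r["centre"],0.077)[0],4),r["centre"],round(r["confidence"],2)) for r in tip_of(p,o)])
print(rel(s,[0.52,-0.23,0.25],87.4))
E
```

```text
2.75 [0.56124783 0.21403609 0.21986242] [[-9.35137758e-01 -3.54283176e-01 -8.97275277e-04]
 [-3.54283893e-01  9.35137549e-01  8.29259111e-04]
 [ 5.45283252e-04  1.09336168e-03 -9.99999254e-01]] [-0.04070097  0.00984028  0.08406577] [-32.97201645  18.80063965   7.91025593  98.15203391  -2.91923426
  63.26971204  86.58579044]
thin_grip [(array([0.5643, 0.2165, 0.077 ]), [256.3, 177.1], 0.58)]
middle_grip [(array([0.5302, 0.2083, 0.077 ]), [260.3, 146.1], 0.64)]
thick_grip [(array([0.5971, 0.225 , 0.077 ]), [253.1, 205.3], 0.88)]
(array([ 0.1959, -0.4006, -0.0305]), array([ 0.001 , -0.0008,  0.4075]))
```

View pics/w1.png

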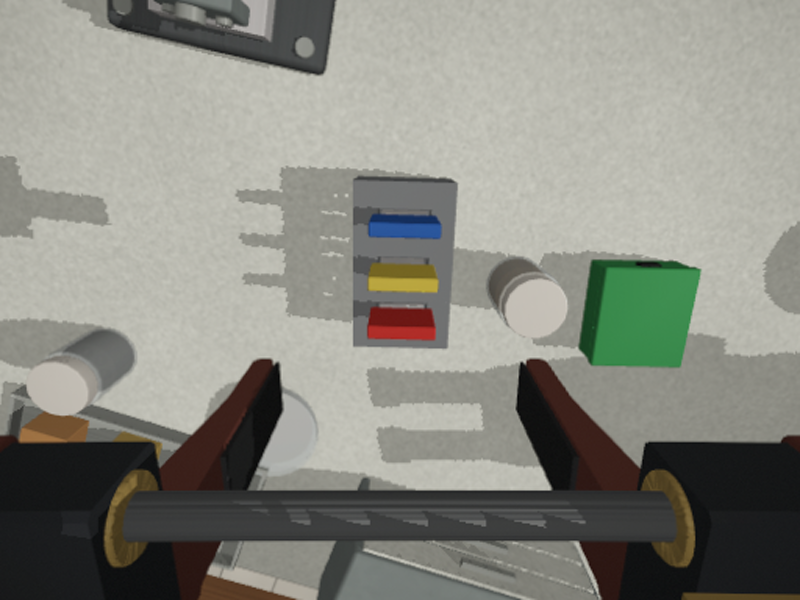

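```bash
python3 - <<'E'
from h import *
import pickle
s,p=pickle.load(open("w1.pkl","rb"))
c=np.array([[354,178],[457,182],[448,347],[353,347]])/1.5625
w=ray(p,c,0.055);print(w,w.mean(0))
L=np.linalg.norm
print("sizes",L(w[0]-w[1]),L(w[1]-w[2]),L(w[2]-w[3]),L(w[3]-w[0]))
for a,b in((0,3),(1,2)): d=w[b]-w[a];print(np.degrees(np.arctan2(d[1],d[0])))
d=w[1]-w[0]+w[2]-w[3];print(np.degrees(np.arctan2(d[1],d[0]))-90)
# handle top face corners z=.099
for n,cc in dict(blu=[(369,215),(440,217),(441,238),(369,235)],).items(): pass
for n,cc in dict(blu=[(369,226),(440,228),(440,238),(369,235)],yel=[(369,276),(437,278),(437,291),(369,290)],red=[(368,323),(434,323),(434,340),(368,340)]).items():
    print(n, ray(p,np.array(cc)/1.5625,0.099).round(4).tolist())
print("jar",ray(p,np.array([[533,305]])/1.5625,.072), "box",ray(p,np.array([[594,262],[700,268]])/1.5625,.036))
E
python3 - <<'E'
import sys; sys.path.insert(0,'.')
from h import *
import pickle
s,p=pickle.load(open("w1.pkl","rb")); crop(p,215,100,305,235,5,"w1c.png")
E
```

```text
[[0.51303101 0.16143642 0.055     ]
 [0.48941186 0.23177801 0.055     ]
 [0.61057298 0.2749559  0.055     ]
 [0.63752518 0.20367566 0.055     ]] [0.56263526 0.2179615  0.055     ]
sizes 0.07420109943093547 0.12862483504847844 0.07620560759070363 0.13146464501158067
18.74139923131025
19.614419110699163
19.6509969273517
blu [[0.5344, 0.1832, 0.099], [0.5193, 0.2269, 0.099], [0.5254, 0.2294, 0.099], [0.5399, 0.1852, 0.099]]
yel [[0.566, 0.1945, 0.099], [0.5511, 0.2377, 0.099], [0.5596, 0.2412, 0.099], [0.5752, 0.1978, 0.099]]
red [[0.5979, 0.2051, 0.099], [0.5817, 0.2479, 0.099], [0.5935, 0.2526, 0.099], [0.6098, 0.2094, 0.099]]
jar [[0.55101612 0.31673405 0.072     ]] box [[0.50848677 0.36038494 0.036     ]
 [0.48331166 0.44113758 0.036     ]]
```

View pics/w1c.png

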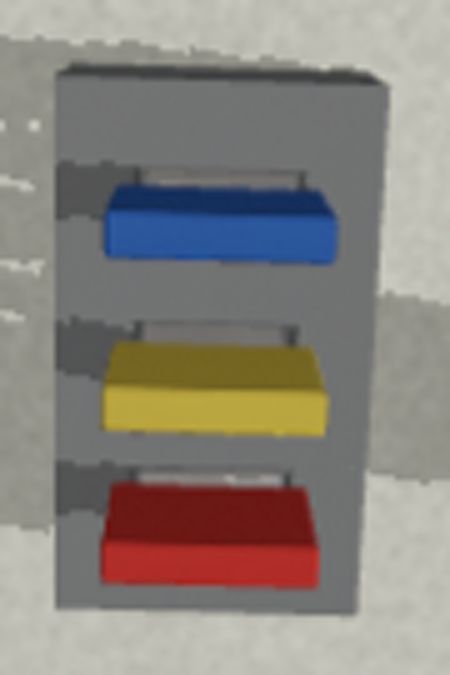

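```bash
python3 - <<'E'
from h import *
from plant import *
s=sense(); print(rel(s,[0.625,-0.23,0.17],87.4))
E
```

```text
(array([ 0.0978, -0.4374,  0.0498]), array([ 6.000e-04, -3.000e-04,  4.075e-01]))
```

Call:
play_rows:
  rows:
    - {"offset":[0.098,-0.437,0.05],"delta_rot":[0,0,0.4075]}
    - {"offset":[0.098,-0.437,0.05],"delta_rot":[0,0,0.4075]}
    - {"offset":[0.098,-0.437,0.05],"delta_rot":[0,0,0.4075]}
    - {"offset":[0.098,-0.437,0.05],"delta_rot":[0,0,0.4075]}
    - {"offset":[0.098,-0.437,0.05],"delta_rot":[0,0,0.4075]}
    - {"offset":[0.098,-0.437,0.05],"delta_rot":[0,0,0.4075]}
    - {"offset":[0.098,-0.437,0.05],"delta_rot":[0,0,0.4075]}
    - {"offset":[0.098,-0.437,0.05],"delta_rot":[0,0,0.4075]}
    - {"offset":[0.098,-0.437,0.05],"delta_rot":[0,0,0.4075]}
    - {"offset":[0.098,-0.437,0.05],"delta_rot":[0,0,0.4075]}
    - {"offset":[0.098,-0.437,0.05],"delta_rot":[0,0,0.4075]}
    - {"offset":[0.098,-0.437,0.05],"delta_rot":[0,0,0.4075]}

```text
t: 4.1
ee_pos: [0.6249, -0.2291, 0.1699]
tool_rot: [[-0.999, 0.046, -0.0], [0.046, 0.999, 0.001], [0.0, 0.001, -1.0]]
ft_force: [0.8, 0.5, -0.3]
opening: 1.001
```

```bash
python3 - <<'E'
from h import *
from plant import *
import pickle
p=capture("wrist"); s=sense(); print(s["t"],s["ee_pos"],s["ft_force"],s["q"])
pickle.dump((s,p),open("w2.pkl","wb")); crop(p,0,0,512,384,1.5625,"w2.png")
crop(p,190,60,350,260,3.9,"w2c.png")
E
```

```text
4.15 [ 0.62501935 -0.22876891  0.17004644] [0.07199025 0.71864343 0.31539741] [  0.82113035  28.34875863  19.80781666  92.65715316 -10.7071361
  60.87723501 111.09561909]
```

View pics/w2.png

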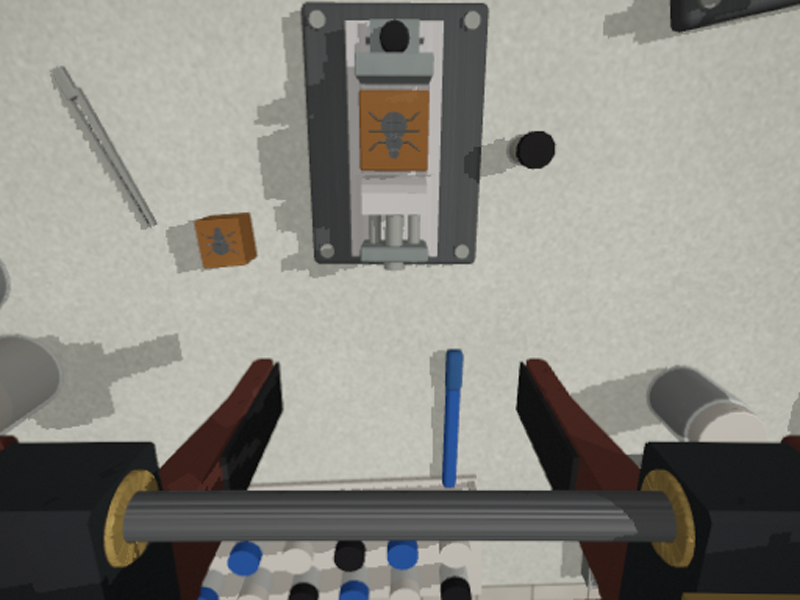

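View pics/w2c.png

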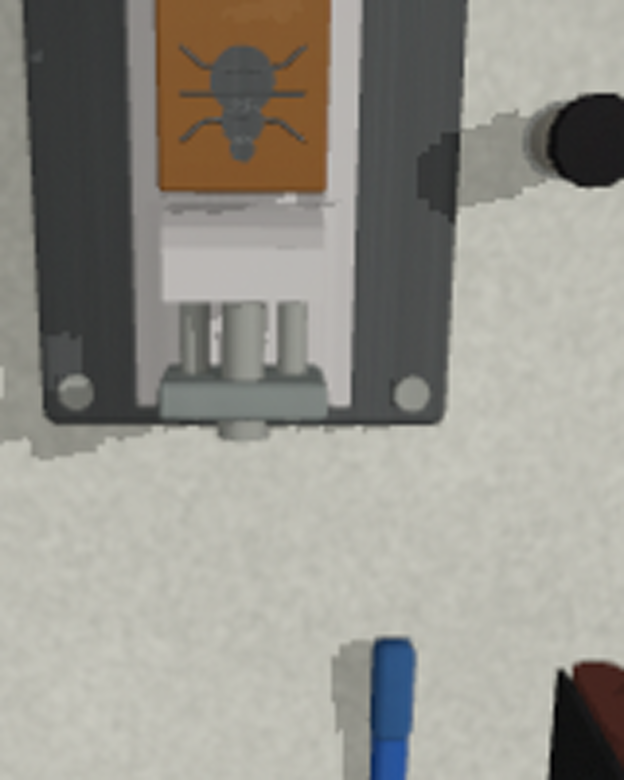

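```bash
python3 - <<'E'
from h import *
import pickle
s,p=pickle.load(open("w2.pkl","rb"))
L=np.linalg.norm
def rect(n,c,z):
    w=ray(p,np.array(c)/1.5625,z);print(n,w.round(4)[:,:2].tolist(),w.mean(0).round(4),[round(L(w[i]-w[(i+1)%4]),4) for i in range(4)])
    d=w[3]+w[2]-w[0]-w[1];print(np.degrees(np.arctan2(d[1],d[0])))
rect("plate",[(303,3),(488,4),(475,263),(315,263)],.016)
rect("block",[(361,91),(428,91),(428,171),(361,169)],.07)
rect("stop",[(356,53),(433,53),(432,77),(357,77)],.068)
c=np.array(p["rvec"]);R=cv2.Rodrigues(c)[0];print(-R.T@np.ravel(p["tvec"]))
E
```

```text
plate [[0.452, -0.2808], [0.4577, -0.165], [0.6235, -0.1723], [0.6182, -0.2899]] [ 0.5379 -0.227   0.016 ] [np.float64(0.1159), np.float64(0.1659), np.float64(0.1177), np.float64(0.1664)]
-2.8354789891100562
block [[0.5095, -0.2444], [0.5112, -0.2071], [0.5541, -0.2082], [0.5513, -0.2474]] [ 0.5315 -0.2268  0.07  ] [np.float64(0.0374), np.float64(0.043), np.float64(0.0393), np.float64(0.0419)]
-2.724104844429749
stop [[0.4901, -0.246], [0.492, -0.2037], [0.504, -0.2046], [0.5021, -0.2463]] [ 0.4971 -0.2251  0.068 ] [np.float64(0.0423), np.float64(0.0119), np.float64(0.0418), np.float64(0.0119)]
-2.7439972814108233
[ 0.54047361 -0.22486573  0.36401373]
```

```bash
python3 - <<'E'
from h import *
from plant import *
s=sense(); print(rel(s,[0.531,-0.2272,0.09],87.25),rel(s,[0.531,-0.2272,0.043],87.25))
E
```

```text
(array([ 0.094 , -0.0028,  0.08  ]), array([0.0014, 0.0001, 0.0031])) (array([ 0.094 , -0.0028,  0.127 ]), array([0.0014, 0.0001, 0.0031]))
```

Call:
play_rows:
  rows:
    - {"offset":[0.05,-0.001,0.03],"delta_rot":[0,0,0]}
    - {"offset":[0.094,-0.003,0.05],"delta_rot":[0.0014,0,0.003]}
    - {"offset":[0.094,-0.003,0.08],"delta_rot":[0.0014,0,0.003]}
    - {"offset":[0.094,-0.003,0.11],"delta_rot":[0.0014,0,0.003]}
    - {"offset":[0.094,-0.003,0.127],"delta_rot":[0.0014,0,0.003]}
    - {"offset":[0.094,-0.003,0.127],"delta_rot":[0.0014,0,0.003]}
  claw: 70

```text
t: 4.75
ee_pos: [0.5292, -0.2272, 0.0412]
tool_rot: [[-0.999, 0.048, -0.004], [0.048, 0.999, 0.001], [0.004, 0.0, -1.0]]
ft_force: [0.3, 0.1, -0.7]
opening: 0.726
```

Call:
play_rows:
  rows:
    - {"offset":[0,0,0],"delta_rot":[0,0,0]}
    - {"offset":[0,0,0],"delta_rot":[0,0,0]}
    - {"offset":[0,0,0],"delta_rot":[0,0,0]}
    - {"offset":[0,0,0],"delta_rot":[0,0,0]}
  claw: 255

```text
t: 5.15
ee_pos: [0.531, -0.2302, 0.0439]
tool_rot: [[-0.999, 0.051, 0.001], [0.051, 0.999, -0.002], [-0.002, -0.002, -1.0]]
ft_force: [0.3, -0.4, 0.5]
opening: 0.403
```

```bash
python3 - <<'E'
from h import *
from plant import *
p=capture("wrist"); s=sense(); print(s["t"],s["ee_pos"],s["ft_force"],s["opening"])
crop(p,0,0,512,384,1.5625,"w3.png")
E
```

```text
5.2 [ 0.53084346 -0.23014937  0.0436857 ] [-0.20651705  0.19544094  0.06574357] 0.35877268471624624
```

View pics/w3.png

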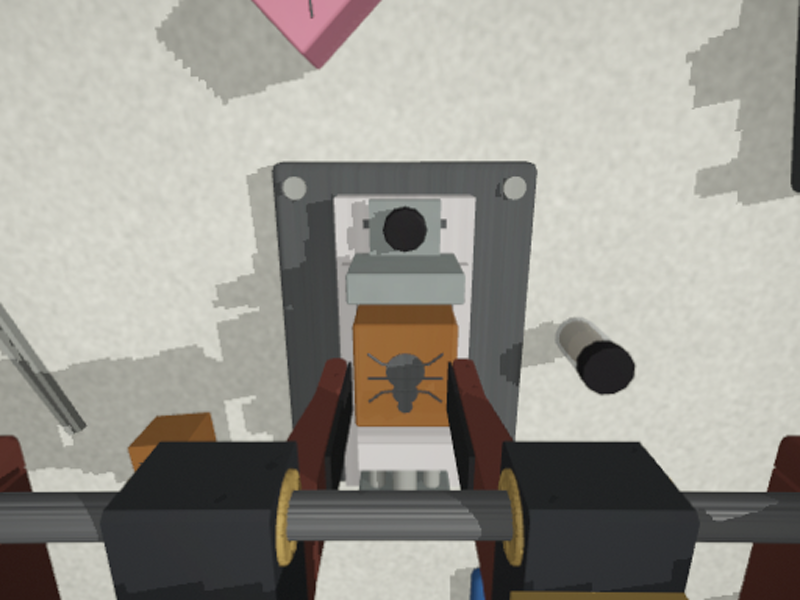

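Call:
play_rows:
  rows:
    - {"offset":[0,0.0015,0],"delta_rot":[0,0,0]}
    - {"offset":[0,0.0015,0],"delta_rot":[0,0,0]}
    - {"offset":[0,0.0015,0],"delta_rot":[0,0,0]}
  claw: 255

```text
t: 5.5
ee_pos: [0.5304, -0.2285, 0.043]
tool_rot: [[-0.999, 0.051, -0.0], [0.051, 0.999, -0.001], [0.0, -0.001, -1.0]]
ft_force: [-0.3, -0.2, -0.7]
opening: 0.087
```

```bash
python3 - <<'E'
from h import *
from plant import *
p=capture("wrist"); s=sense(); print(s["t"],s["ee_pos"],s["ft_force"],s["opening"])
crop(p,0,0,512,384,1.5625,"w4.png")
print(proj(p,[s["ee_pos"]])*1.5625)
q=capture("scene"); crop(q,180,100,280,180,8,"s4.png")
E
```

```text
5.55 [ 0.53042661 -0.22853978  0.04301961] [-0.78604392 -0.01982157 -0.04377009] 0.04073587507274557
[[397.51179352 351.84803735]]
```

View pics/w4.png

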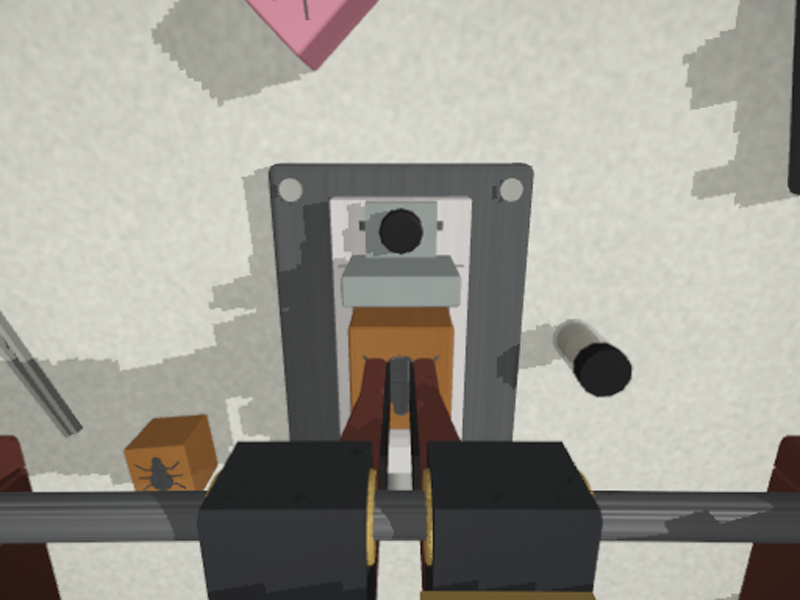

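View pics/s4.png

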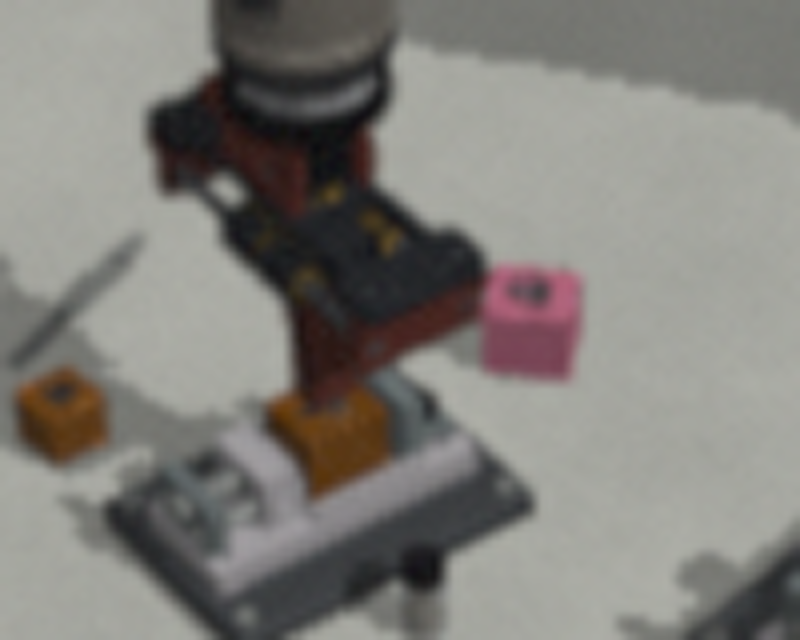

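```bash
python3 - <<'E'
from h import *
from plant import *
q=capture("scene"); s=sense(); e=np.array(s["ee_pos"]); print(e,s["ft_force"])
for dz in (0,.02,.03,.04): print(dz,(proj(q,[e+[0,0,dz]])[0]-[180,100])*8)
# block corners predicted
a=np.radians(-2.75);R=np.array([[np.cos(a),-np.sin(a)],[np.sin(a),np.cos(a)]])
for z in (.03,.07):
  for x,y in((.022,.02),(-.022,.02),(.022,-.02),(-.022,-.02)):
    P=np.r_[np.array([.5315,-.227])+R@[x,y],z]; print(z,x,y,((proj(q,[P])[0]-[180,100])*8).round())
# plate corners
for x,y in((.085,.06),(-.085,.06),(.085,-.06)):
    P=np.r_[np.array([.5377,-.2275])+R@[x,y],.016]; print('plate',x,y,((proj(q,[P])[0]-[180,100])*8).round())
E
```

```text
[ 0.53041482 -0.22863614  0.04300314] [0.00423444 0.18241122 0.15756925]
0 [326.2506211  442.76815623]
0.02 [324.33193556 410.65240265]
0.03 [323.36038853 394.4031976 ]
0.04 [322.38056028 378.02428321]
0.03 0.022 0.02 [314. 508.]
0.03 -0.022 0.02 [391. 470.]
0.03 0.022 -0.02 [265. 462.]
0.03 -0.022 -0.02 [342. 425.]
0.07 0.022 0.02 [309. 444.]
0.07 -0.022 0.02 [388. 406.]
0.07 0.022 -0.02 [260. 398.]
0.07 -0.022 -0.02 [338. 361.]
plate 0.085 0.06 [240. 641.]
plate -0.085 0.06 [538. 488.]
plate 0.085 -0.06 [ 97. 498.]
```

```bash
python3 - <<'E'
from h import *
from plant import *
p=capture("wrist"); s=sense(); e=np.array(s["ee_pos"]); print(s["t"],e,s["q"],s["opening"])
for z in (0.02,.03,.043,.06,.07,.08): print(z,proj(p,[[.5315,-.227,z]])[0]*1.5625)
a=np.radians(-2.75);R=np.array([[np.cos(a),-np.sin(a)],[np.sin(a),np.cos(a)]])
for x,y in((.085,.06),(-.085,.06),(-.085,-.06)):
    P=np.r_[np.array([.5377,-.2275])+R@[x,y],.016]; print('plate',x,y,((proj(p,[P])[0])*1.5625).round())
crop(p,190,180,330,290,5.7,"w5.png")
E
```

```text
5.7 [ 0.53041201 -0.22863256  0.04300372] [  3.49559507  29.46505659  17.71390965 110.5497759  -12.84050543
  41.86571143 115.72219042] 0.008592086201765362
0.02 [401.27109101 334.66803706]
0.03 [401.32597414 342.62850863]
0.043 [401.40478394 354.05415322]
0.06 [401.52308869 371.19409524]
0.07 [401.60243266 382.68165531]
0.08 [401.69047127 395.42077647]
plate 0.085 0.06 [511. 488.]
plate -0.085 0.06 [538. 163.]
plate -0.085 -0.06 [264. 164.]
```

View pics/w5.png

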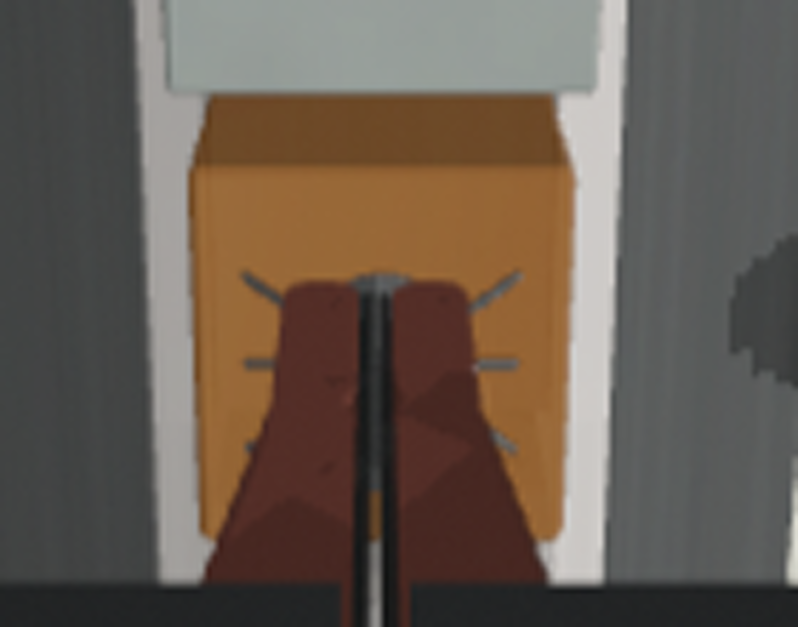

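Call:
play_rows:
  rows:
    - {"offset":[0,0,0.002],"delta_rot":[0,0,0]}
    - {"offset":[0,0,0.002],"delta_rot":[0,0,0]}

```text
t: 5.9
ee_pos: [0.5302, -0.2285, 0.0407]
tool_rot: [[-0.999, 0.051, -0.001], [0.051, 0.999, -0.001], [0.0, -0.001, -1.0]]
ft_force: [-0.2, -0.3, 0.4]
opening: 0.002
```

Call:
play_rows:
  rows:
    - {"offset":[0,0,0.002],"delta_rot":[0,0,0]}
    - {"offset":[0,0,0.002],"delta_rot":[0,0,0]}

```text
t: 6.1
ee_pos: [0.5302, -0.2285, 0.0387]
tool_rot: [[-0.999, 0.051, -0.001], [0.051, 0.999, -0.001], [0.001, -0.001, -1.0]]
ft_force: [-0.7, -0.5, -0.1]
opening: 0.008
```

Call:
play_rows:
  rows:
    - {"offset":[0,0,0.002],"delta_rot":[0,0,0]}
    - {"offset":[0,0,0.002],"delta_rot":[0,0,0]}

```text
t: 6.3
ee_pos: [0.5306, -0.2286, 0.0374]
tool_rot: [[-0.999, 0.051, 0.0], [0.051, 0.999, -0.001], [-0.0, -0.001, -1.0]]
ft_force: [-0.8, 1.2, 3.0]
opening: 0.004
```

Call:
play_rows:
  rows:
    - {"offset":[0,0,0.002],"delta_rot":[0,0,0]}
    - {"offset":[0,0,0.002],"delta_rot":[0,0,0]}

```text
t: 6.5
ee_pos: [0.5307, -0.2287, 0.0372]
tool_rot: [[-0.999, 0.052, 0.001], [0.052, 0.999, -0.0], [-0.001, -0.0, -1.0]]
ft_force: [-6.5, 3.6, 22.1]
opening: 0.005
```

```bash
python3 - <<'E'
from h import *
from plant import *
p=capture("wrist"); q=capture("scene"); s=sense(); e=np.array(s["ee_pos"]); print(s["t"],e,s["ft_force"],s["opening"])
crop(p,190,180,330,290,5.7,"w6.png"); crop(q,190,125,260,175,11,"s6.png")
E
```

```text
6.6 [ 0.53074731 -0.2286658   0.03720513] [-6.28346887  2.72999838 21.83953705] 0.000865159992849157
```

View pics/w6.png

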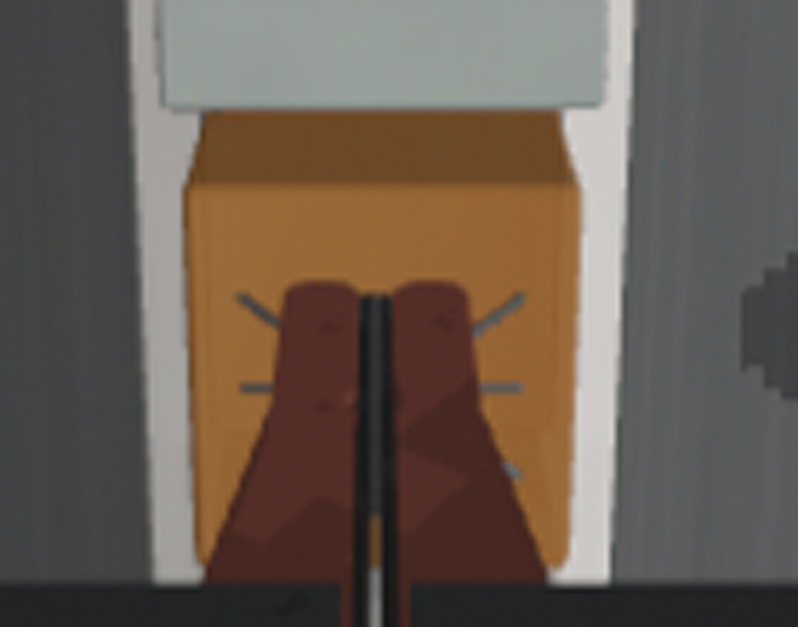

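View pics/s6.png

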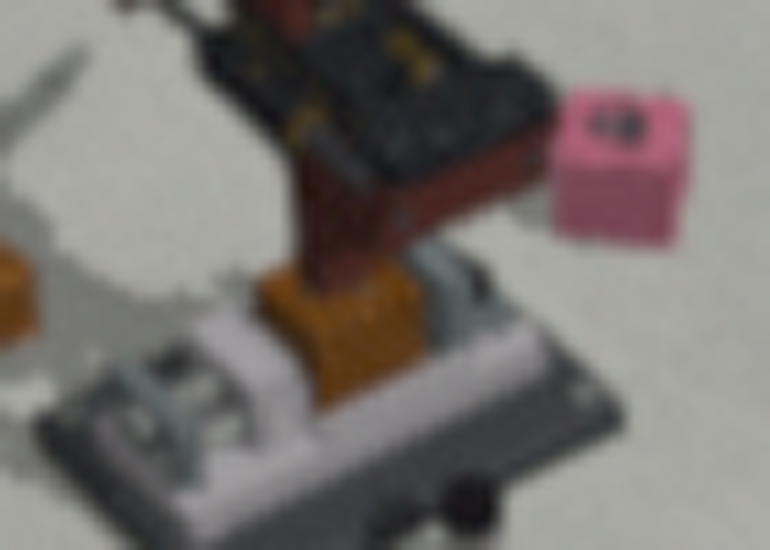

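Call:
play_rows:
  rows:
    - {"offset":[0,0,-0.025],"delta_rot":[0,0,0]}
    - {"offset":[0,0.0006,-0.025],"delta_rot":[0,0,0]}
    - {"offset":[0,0.0006,-0.025],"delta_rot":[0,0,0]}
    - {"offset":[0,0.0006,-0.025],"delta_rot":[0,0,0]}
    - {"offset":[0,0.0006,-0.025],"delta_rot":[0,0,0]}
    - {"offset":[0,0.0006,-0.025],"delta_rot":[0,0,0]}
    - {"offset":[0,0.0006,-0.025],"delta_rot":[0,0,0]}
    - {"offset":[0,0.0006,-0.025],"delta_rot":[0,0,0]}
  claw: 80

```text
t: 7.4
ee_pos: [0.5304, -0.2279, 0.0598]
tool_rot: [[-0.999, 0.051, -0.0], [0.051, 0.999, -0.001], [0.0, -0.001, -1.0]]
ft_force: [0.2, -0.0, -0.3]
opening: 0.672
```

Call:
play_rows:
  rows:
    - {"offset":[0,0,0.025],"delta_rot":[0,0,0.002]}
    - {"offset":[0,0,0.04],"delta_rot":[0,0,0.002]}
    - {"offset":[0,0,0.048],"delta_rot":[0,0,0.002]}
    - {"offset":[0,0,0.048],"delta_rot":[0,0,0.002]}

```text
t: 7.8
ee_pos: [0.5295, -0.2276, 0.0108]
tool_rot: [[-0.999, 0.053, -0.003], [0.053, 0.999, -0.001], [0.003, -0.001, -1.0]]
ft_force: [0.2, -0.9, 0.8]
opening: 0.689
```

Call:
play_rows:
  rows:
    - {"offset":[0,0,0],"delta_rot":[0,0,0]}
    - {"offset":[0,0,0],"delta_rot":[0,0,0]}
    - {"offset":[0,0,0],"delta_rot":[0,0,0]}
    - {"offset":[0,0,0],"delta_rot":[0,0,0]}
    - {"offset":[0,0,0],"delta_rot":[0,0,0]}
  claw: 255

```text
t: 8.3
ee_pos: [0.531, -0.2282, 0.0127]
tool_rot: [[-0.999, 0.053, 0.001], [0.053, 0.999, -0.002], [-0.001, -0.002, -1.0]]
ft_force: [-0.7, -0.4, 5.1]
opening: 0.456
```

Call:
play_rows:
  rows:
    - {"offset":[0.002,0,0],"delta_rot":[0,0,-0.003]}
    - {"offset":[0.004,0,0],"delta_rot":[0,0,-0.003]}
    - {"offset":[0.004,0,0],"delta_rot":[0,0,-0.003]}

```text
t: 8.6
ee_pos: [0.5277, -0.2281, 0.0127]
tool_rot: [[-0.999, 0.05, 0.002], [0.05, 0.999, -0.002], [-0.002, -0.002, -1.0]]
ft_force: [2.8, -0.2, 5.5]
opening: 0.455
```

Call:
play_rows:
  rows:
    - {"offset":[0.001,0,0],"delta_rot":[0,0,0]}
    - {"offset":[0.001,0,0],"delta_rot":[0,0,0]}

```text
t: 8.8
ee_pos: [0.5269, -0.228, 0.0127]
tool_rot: [[-0.999, 0.05, 0.003], [0.05, 0.999, -0.002], [-0.003, -0.002, -1.0]]
ft_force: [2.9, -0.6, 6.1]
opening: 0.454
```

Call:
play_rows:
  rows:
    - {"offset":[0.001,0,0],"delta_rot":[0,0,0]}
    - {"offset":[0.001,0,0],"delta_rot":[0,0,0]}

```text
t: 9.0
ee_pos: [0.5259, -0.228, 0.0127]
tool_rot: [[-0.999, 0.05, 0.003], [0.05, 0.999, -0.002], [-0.003, -0.002, -1.0]]
ft_force: [3.6, -0.4, 5.0]
opening: 0.449
```

Call:
play_rows:
  rows:
    - {"offset":[0.001,0,0],"delta_rot":[0,0,0]}
    - {"offset":[0.001,0,0],"delta_rot":[0,0,0]}

```text
t: 9.2
ee_pos: [0.525, -0.228, 0.0127]
tool_rot: [[-0.999, 0.05, 0.003], [0.05, 0.999, -0.002], [-0.003, -0.002, -1.0]]
ft_force: [3.2, 0.2, 5.1]
opening: 0.451
```

Call:
play_rows:
  rows:
    - {"offset":[0.001,0,0],"delta_rot":[0,0,0]}
    - {"offset":[0.001,0,0],"delta_rot":[0,0,0]}

```text
t: 9.4
ee_pos: [0.5241, -0.2279, 0.0127]
tool_rot: [[-0.999, 0.05, 0.003], [0.05, 0.999, -0.002], [-0.003, -0.002, -1.0]]
ft_force: [5.1, -0.5, 5.6]
opening: 0.456
```

Call:
play_rows:
  rows:
    - {"offset":[0.001,0,0],"delta_rot":[0,0,0]}
    - {"offset":[0.001,0,0],"delta_rot":[0,0,0]}

```text
t: 9.6
ee_pos: [0.5242, -0.2279, 0.0127]
tool_rot: [[-0.999, 0.05, 0.005], [0.05, 0.999, -0.003], [-0.005, -0.003, -1.0]]
ft_force: [8.3, -1.2, 2.0]
opening: 0.451
```

Call:
play_rows:
  rows:
    - {"offset":[0.001,0,0],"delta_rot":[0,0,0]}
    - {"offset":[0,0,0],"delta_rot":[0,0,0]}

```text
t: 9.8
ee_pos: [0.5242, -0.228, 0.0128]
tool_rot: [[-0.999, 0.05, 0.005], [0.05, 0.999, -0.003], [-0.005, -0.003, -1.0]]
ft_force: [6.1, -0.3, 4.3]
opening: 0.453
```

Call:
play_rows:
  rows:
    - {"offset":[0,0,0],"delta_rot":[0,0,0]}
    - {"offset":[0,0,0],"delta_rot":[0,0,0]}
    - {"offset":[0,0,0],"delta_rot":[0,0,0]}
    - {"offset":[0,0,-0.03],"delta_rot":[0,0,0]}
    - {"offset":[-0.02,0,-0.06],"delta_rot":[0,0,0]}
    - {"offset":[-0.06,0,-0.088],"delta_rot":[0,0,0]}
    - {"offset":[-0.105,0.005,-0.088],"delta_rot":[0,0,0]}
    - {"offset":[-0.105,0.005,-0.088],"delta_rot":[0,0,0]}
    - {"offset":[-0.105,0.005,-0.088],"delta_rot":[0,0,0]}
  claw: 80

```text
t: 10.7
ee_pos: [0.626, -0.2272, 0.0989]
tool_rot: [[-0.999, 0.049, -0.002], [0.049, 0.999, -0.001], [0.002, -0.001, -1.0]]
ft_force: [-0.7, -0.6, -0.5]
opening: 0.687
```

```bash
python3 - <<'E'
from h import *
from plant import *
import pickle
p=capture("wrist"); s=sense(); e=np.array(s["ee_pos"]); print(s["t"],e,s["ft_force"],s["opening"])
pickle.dump((s,p),open("w7.pkl","wb"))
crop(p,0,0,512,384,1.5625,"w7.png"); crop(p,180,60,340,180,5,"w7c.png")
a=np.radians(-2.8);R=np.array([[np.cos(a),-np.sin(a)],[np.sin(a),np.cos(a)]])
for n,x,z in(("jawedge",.02,.0505),("jawtop",.024,.0625)):
    for y in(.02,0,-.02):
        P=np.r_[np.array([.5377,-.2275])+R@[x,y],z]; print(n,y,((proj(p,[P])[0]-[180,60])*5).round())
E
```

```text
10.75 [ 0.62492561 -0.22781483  0.09888426] [ 0.17295299 -0.44123178  0.27624685] 0.6845707033497903
jawedge 0.02 [474. 286.]
jawedge 0 [343. 286.]
jawedge -0.02 [212. 286.]
jawtop 0.02 [478. 320.]
jawtop 0 [341. 320.]
jawtop -0.02 [204. 320.]
```

View pics/w7.png

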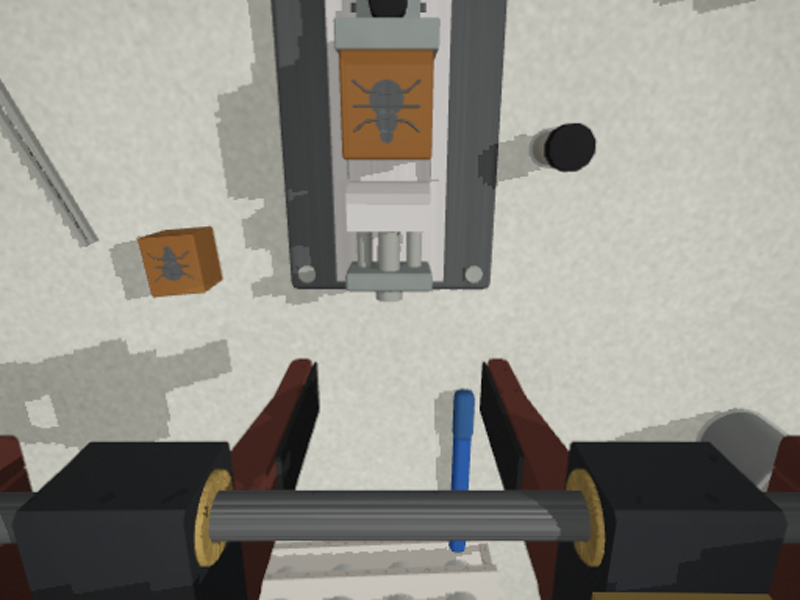

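View pics/w7c.png

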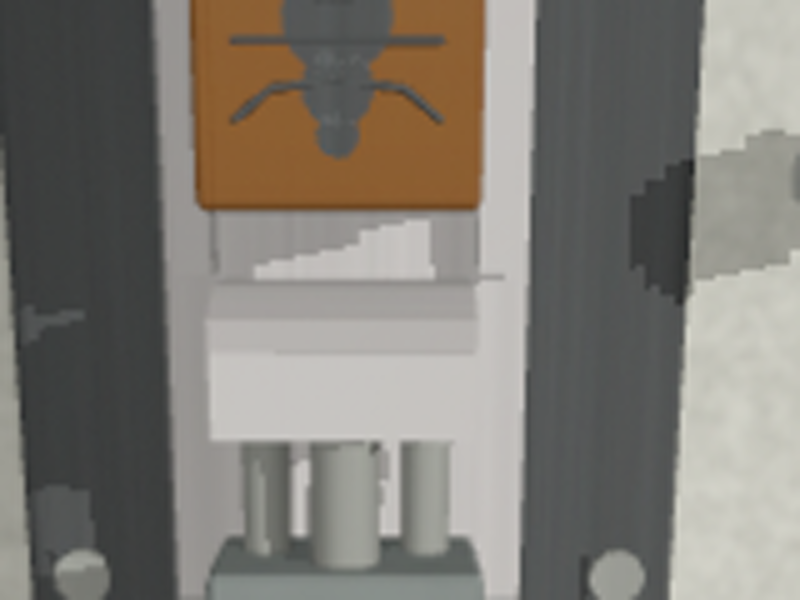

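```bash
python3 - <<'E'
from h import *
import pickle
s,p=pickle.load(open("w7.pkl","rb"))
a=np.radians(-2.8);R=np.array([[np.cos(a),-np.sin(a)],[np.sin(a),np.cos(a)]])
def H(u,v,z):
    w=ray(p,np.array([[u/5+180,v/5+60]]),z)[0]; return (R.T@(w[:2]-[.5377,-.2275])).round(4)
for n,u,v,z in(("blk L",200,207,.07),("blk R",480,207,.07),("blk mid",340,208,.07),("blk mid2",340,209,.068),("jaw edge",340,283.5,.0505),("jaw top",340,318,.0625),("jawL",209,300,.056),("jawR",477,300,.056),("jaw bed",340,276,.03)): print(n,H(u,v,z))
R3=cv2.Rodrigues(np.array(p["rvec"],float))[0];print(-R3.T@np.ravel(p["tvec"]))
g=cv2.cvtColor(p["frame"],cv2.COLOR_BGR2GRAY)
for u in(228,240,248,262): print(u,[tuple(p["frame"][v,u]) for v in range(98,128)])
E
```

```text
blk L [ 0.0081 -0.0192]
blk R [0.0081 0.0194]
blk mid [0.0082 0.0001]
blk mid2 [0.0084 0.0001]
jaw edge [ 0.0196 -0.0004]
jaw top [ 0.0237 -0.0002]
jawL [ 0.0216 -0.0199]
jawR [0.0216 0.0201]
jaw bed [ 0.0197 -0.0009]
[ 0.54212089 -0.22212829  0.2931898 ]
228 [(np.uint8(48), np.uint8(92), np.uint8(139)), (np.uint8(48), np.uint8(92), np.uint8(139)), (np.uint8(45), np.uint8(86), np.uint8(129)), (np.uint8(38), np.uint8(72), np.uint8(109)), (np.uint8(116), np.uint8(123), np.uint8(130)), (np.uint8(144), np.uint8(147), np.uint8(150)), (np.uint8(146), np.uint8(149), np.uint8(152)), (np.uint8(146), np.uint8(149), np.uint8(151)), (np.uint8(146), np.uint8(149), np.uint8(152)), (np.uint8(146), np.uint8(148), np.uint8(151)), (np.uint8(147), np.uint8(149), np.uint8(152)), (np.uint8(147), np.uint8(149), np.uint8(152)), (np.uint8(147), np.uint8(149), np.uint8(152)), (np.uint8(147), np.uint8(149), np.uint8(151)), (np.uint8(147), np.uint8(149), np.uint8(152)), (np.uint8(147), np.uint8(149), np.uint8(152)), (np.uint8(147), np.uint8(149), np.uint8(152)), (np.uint8(141), np.uint8(144), np.uint8(146)), (
[... 4083 characters left out ...]
uint8(190), np.uint8(192), np.uint8(195)), (np.uint8(190), np.uint8(192), np.uint8(195)), (np.uint8(180), np.uint8(183), np.uint8(185)), (np.uint8(143), np.uint8(145), np.uint8(148)), (np.uint8(149), np.uint8(153), np.uint8(155)), (np.uint8(156), np.uint8(159), np.uint8(162)), (np.uint8(157), np.uint8(159), np.uint8(163)), (np.uint8(158), np.uint8(160), np.uint8(163)), (np.uint8(159), np.uint8(163), np.uint8(164)), (np.uint8(158), np.uint8(161), np.uint8(164)), (np.uint8(159), np.uint8(162), np.uint8(166)), (np.uint8(173), np.uint8(176), np.uint8(179)), (np.uint8(175), np.uint8(178), np.uint8(181)), (np.uint8(175), np.uint8(178), np.uint8(181)), (np.uint8(175), np.uint8(178), np.uint8(181))]
```

```bash
python3 - <<'E'
from h import *
from plant import *
s=sense(); print(rel(s,[0.597,0.227,0.09],109.7))
E
```

```text
(array([0.0509, 0.4528, 0.0085]), array([-0.0007, -0.0032, -0.3945]))
```

Call:
play_rows:
  rows:
    - {"offset":[0.0,0.02,-0.035],"delta_rot":[0,0,-0.05]}
    - {"offset":[0.051,0.453,-0.035],"delta_rot":[0,-0.003,-0.3945]}
    - {"offset":[0.051,0.453,-0.035],"delta_rot":[0,-0.003,-0.3945]}
    - {"offset":[0.051,0.453,-0.035],"delta_rot":[0,-0.003,-0.3945]}
    - {"offset":[0.051,0.453,-0.035],"delta_rot":[0,-0.003,-0.3945]}
    - {"offset":[0.051,0.453,-0.035],"delta_rot":[0,-0.003,-0.3945]}
    - {"offset":[0.051,0.453,-0.035],"delta_rot":[0,-0.003,-0.3945]}
    - {"offset":[0.051,0.453,-0.035],"delta_rot":[0,-0.003,-0.3945]}
    - {"offset":[0.051,0.453,-0.035],"delta_rot":[0,-0.003,-0.3945]}
    - {"offset":[0.051,0.453,0.005],"delta_rot":[0,-0.003,-0.3945]}
    - {"offset":[0.051,0.453,0.0085],"delta_rot":[0,-0.003,-0.3945]}
    - {"offset":[0.051,0.453,0.0085],"delta_rot":[0,-0.003,-0.3945]}
    - {"offset":[0.051,0.453,0.0085],"delta_rot":[0,-0.003,-0.3945]}
  claw: 50

```text
t: 12.05
ee_pos: [0.5986, 0.2243, 0.0912]
tool_rot: [[-0.942, -0.335, 0.003], [-0.335, 0.942, -0.003], [-0.002, -0.003, -1.0]]
ft_force: [1.0, -0.3, -0.6]
opening: 0.803
```

```bash
python3 - <<'E'
from h import *
from plant import *
import pickle
p=capture("wrist"); s=sense(); e=np.array(s["ee_pos"]); print(s["t"],e,s["tool_rot"],s["ft_force"],s["opening"])
pickle.dump((s,p),open("w8.pkl","wb"))
crop(p,0,0,512,384,1.5625,"w8.png")
E
```

```text
12.1 [0.59923441 0.22433991 0.09172628] [[-0.94252753 -0.33410714  0.00377797]
 [-0.33411599  0.94252983 -0.00200409]
 [-0.00289127 -0.00315119 -0.99999086]] [-0.284704   -1.07738399 -0.02735473] 0.8046361352295799
```

View pics/w8.png

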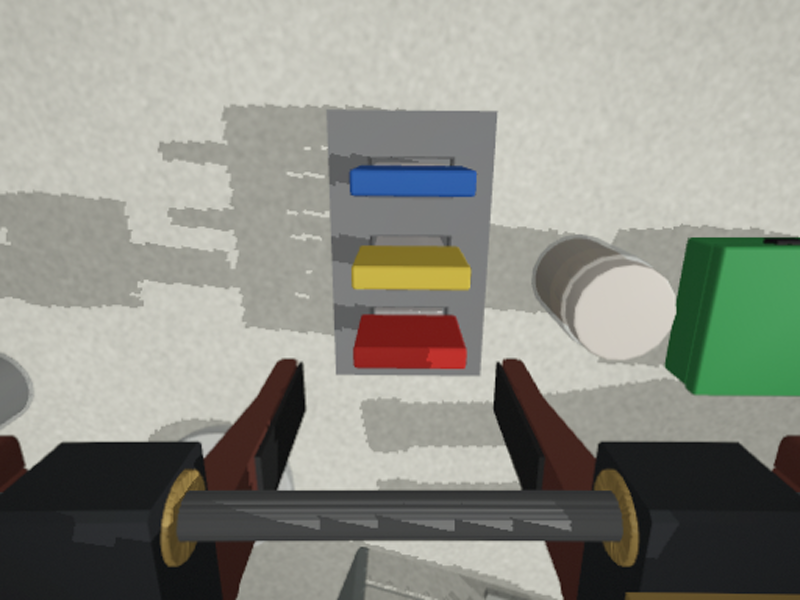

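```bash
python3 - <<'E'
from h import *
import pickle
s,p=pickle.load(open("w8.pkl","rb"))
L=np.linalg.norm
def rect(n,c,z):
    w=ray(p,np.array(c)/1.5625,z);print(n,w.round(4)[:,:2].tolist(),w.mean(0).round(4),[round(L(w[i]-w[(i+1)%4]),4) for i in range(4)])
    d=w[3]+w[2]-w[0]-w[1];print(np.degrees(np.arctan2(d[1],d[0])))
rect("rack",[(328,111),(497,112),(481,375),(336,375)],.055)
rect("red",[(354,342),(466,344),(466,367),(354,366)],.099)
rect("yel",[(354,268),(470,267),(470,289),(354,289)],.099)
rect("blu",[(351,170),(475,170),(475,195),(351,195)],.099)
E
```

```text
rack [[0.515, 0.1618], [0.4904, 0.2324], [0.6114, 0.2751], [0.637, 0.2035]] [0.5635 0.2182 0.055 ] [np.float64(0.0747), np.float64(0.1283), np.float64(0.076), np.float64(0.1289)]
19.15303002990924
red [[0.5974, 0.2049], [0.5826, 0.2489], [0.5923, 0.2528], [0.6078, 0.2082]] [0.595  0.2287 0.099 ] [np.float64(0.0465), np.float64(0.0105), np.float64(0.0472), np.float64(0.0109)]
19.946956950510643
yel [[0.5674, 0.1951], [0.5516, 0.2381], [0.56, 0.2415], [0.5756, 0.1978]] [0.5636 0.2181 0.099 ] [np.float64(0.0458), np.float64(0.009), np.float64(0.0464), np.float64(0.0086)]
20.11634222762978
blu [[0.5322, 0.1826], [0.5168, 0.2259], [0.5252, 0.2294], [0.5409, 0.1854]] [0.5288 0.2058 0.099 ] [np.float64(0.046), np.float64(0.0091), np.float64(0.0467), np.float64(0.0091)]
20.115966509821725
```

```bash
python3 - <<'E'
from h import *
from plant import *
import pickle
s,p=pickle.load(open("w8.pkl","rb")); crop(p,205,60,335,250,4,"w8c.png")
print(sense()["ee_pos"])
E
```

```text
[0.59923441 0.22433991 0.09172628]
```

View pics/w8c.png

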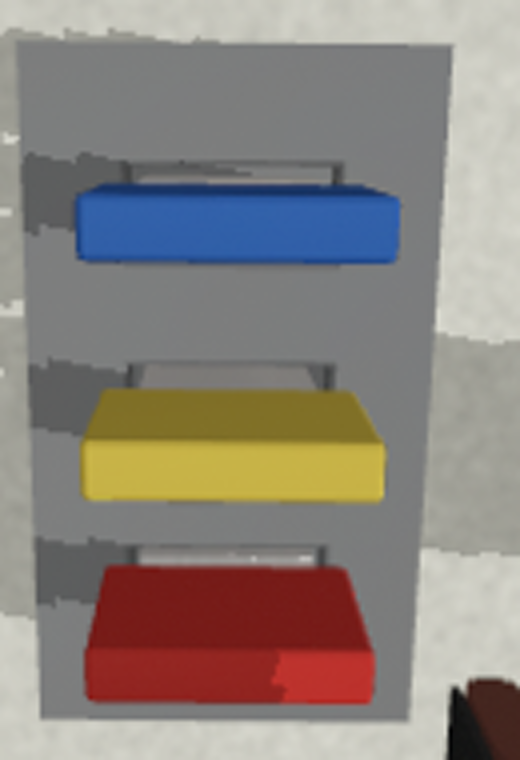

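```bash
python3 - <<'E'
from h import *
from plant import *
s=sense(); print(rel(s,[0.5955,0.229,0.029],109.8))
E
```

```text
(array([0.0021, 0.0058, 0.0627]), array([-0.0032,  0.0029, -0.0049]))
```

Call:
play_rows:
  rows:
    - {"offset":[0.0,0.003,0],"delta_rot":[0,0,-0.004]}
    - {"offset":[0.0,0.003,0],"delta_rot":[0,0,-0.004]}
    - {"offset":[0.0,0.003,0],"delta_rot":[0,0,-0.004]}

```text
t: 12.4
ee_pos: [0.5978, 0.2297, 0.0915]
tool_rot: [[-0.94, -0.34, 0.004], [-0.341, 0.94, -0.001], [-0.003, -0.002, -1.0]]
ft_force: [0.7, 0.3, 0.6]
opening: 0.804
```

```bash
python3 - <<'E'
from h import *
from plant import *
s=sense(); print(s["ee_pos"],rel(s,[0.5955,0.229,0.029],109.8))
E
```

```text
[0.59783499 0.22971116 0.09150854] (array([0.0026, 0.0002, 0.0625]), array([-0.0017,  0.0033,  0.0019]))
```

Call:
play_rows:
  rows:
    - {"offset":[0.0026,0,0.02],"delta_rot":[-0.002,0.003,0.002]}
    - {"offset":[0.0026,0,0.045],"delta_rot":[-0.002,0.003,0.002]}
    - {"offset":[0.0026,0,0.0625],"delta_rot":[-0.002,0.003,0.002]}
    - {"offset":[0.0026,0,0.0625],"delta_rot":[-0.002,0.003,0.002]}
    - {"offset":[0.0026,0,0.0625],"delta_rot":[-0.002,0.003,0.002]}

```text
t: 12.9
ee_pos: [0.5954, 0.229, 0.0288]
tool_rot: [[-0.941, -0.339, -0.001], [-0.339, 0.941, -0.0], [0.001, -0.0, -1.0]]
ft_force: [-0.0, -0.9, -0.3]
opening: 0.805
```

```bash
python3 - <<'E'
from h import *
from plant import *
p=capture("wrist"); s=sense(); print(s["t"],s["ee_pos"],s["ft_force"],rel(s,[0.5955,0.229,0.029],109.8))
crop(p,190,180,330,290,5.7,"w9.png")
E
```

```text
12.95 [0.59595924 0.22923108 0.0293818 ] [ 0.78197931 -0.3699665   0.46741864] (array([ 0.0005, -0.0001,  0.0004]), array([0.0002, 0.0007, 0.0003]))
```

View pics/w9.png

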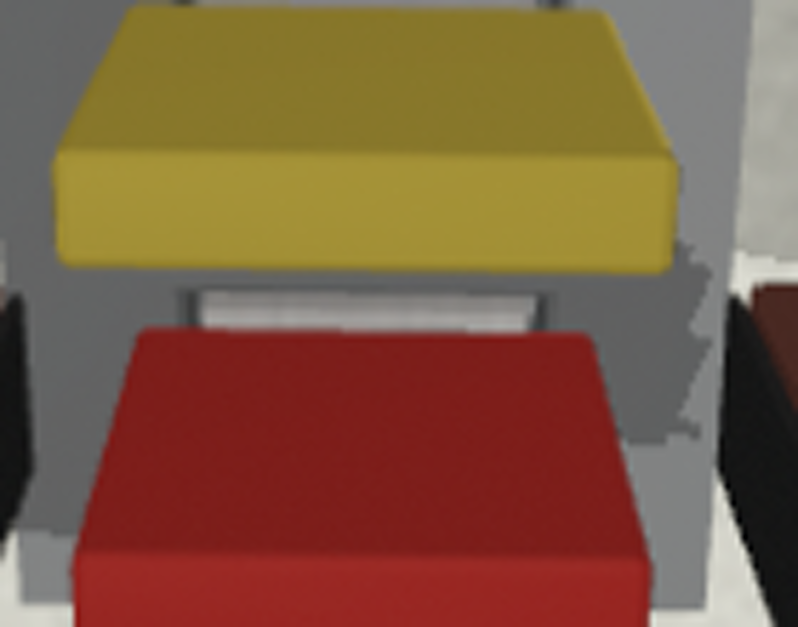

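Call:
play_rows:
  rows:
    - {"offset":[0,-0.001,0],"delta_rot":[0,0,0]}
    - {"offset":[0,-0.001,0],"delta_rot":[0,0,0]}
    - {"offset":[0,-0.001,0],"delta_rot":[0,0,0]}
    - {"offset":[0,-0.001,0],"delta_rot":[0,0,0]}
    - {"offset":[0,-0.001,0],"delta_rot":[0,0,0]}
    - {"offset":[0,-0.001,0],"delta_rot":[0,0,0]}
  claw: 255

```text
t: 13.55
ee_pos: [0.5959, 0.2283, 0.029]
tool_rot: [[-0.941, -0.339, 0.0], [-0.339, 0.941, 0.0], [-0.0, 0.0, -1.0]]
ft_force: [-0.7, -0.7, 5.6]
opening: 0.547
```

Call:
play_rows:
  rows:
    - {"offset":[0,0,-0.015],"delta_rot":[0,0,0]}
    - {"offset":[0,0,-0.05],"delta_rot":[0,0,0]}
    - {"offset":[0,0,-0.09],"delta_rot":[0,0,0]}
    - {"offset":[0,0,-0.09],"delta_rot":[0,0,0]}

```text
t: 13.95
ee_pos: [0.5993, 0.2295, 0.1247]
tool_rot: [[-0.941, -0.339, 0.008], [-0.339, 0.941, 0.004], [-0.009, 0.001, -1.0]]
ft_force: [-0.3, 0.2, -0.2]
opening: 0.546
```

```bash
python3 - <<'E'
from h import *
from plant import *
import pickle
p=capture("wrist"); s=sense(); print(s["t"],s["ee_pos"],s["ft_force"],s["opening"])
pickle.dump((s,p),open("w10.pkl","wb"))
crop(p,0,0,512,384,1.5625,"w10.png")
print(rel(s,[0.62,-0.226,0.12],87.2))
E
```

```text
14.0 [0.59758334 0.22898133 0.12194425] [-0.36054606 -0.52846233 -0.74411   ] 0.5457212665642684
(array([ 0.1332, -0.4356,  0.0009]), array([0.0019, 0.005 , 0.3948]))
```

View pics/w10.png

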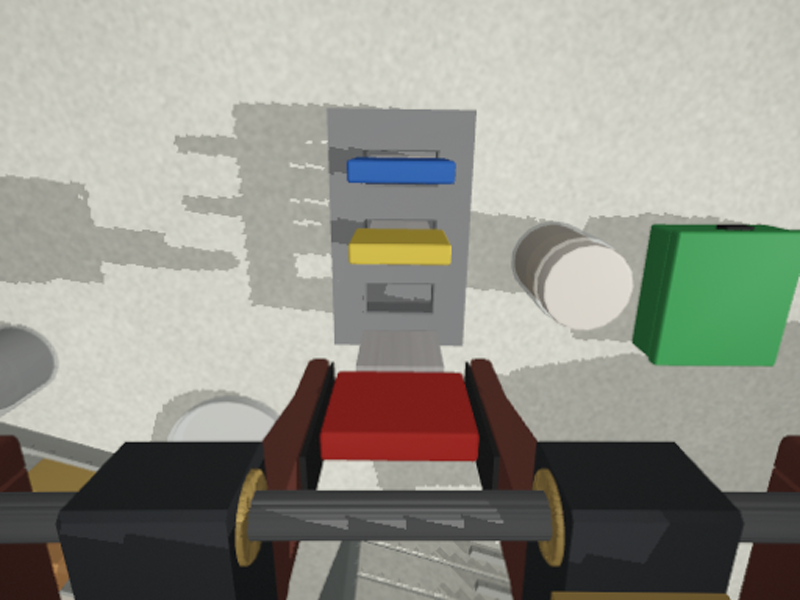

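```bash
python3 - <<'E'
from h import *
import pickle
s,p=pickle.load(open("w10.pkl","rb"))
R=np.array(s["tool_rot"]);e=np.array(s["ee_pos"])
def tl(c,z):
    return ((ray(p,np.array(c)/1.5625,z)-e)@R).round(4)
print("top",tl([(322,432),(478,432),(477,459),(323,459)],e[2]+.070))
print("side bottom",tl([(338,373),(463,373)],e[2]+.026))
E
python3 - <<'E'
import sys; sys.path.insert(0,'.')
from h import *
import pickle
s,p=pickle.load(open("w10.pkl","rb")); crop(p,190,200,330,300,5.7,"w10c.png")
E
```

```text
top [[ 0.0015 -0.0225 -0.07  ]
 [ 0.0015  0.0244 -0.07  ]
 [-0.0081  0.0246 -0.0699]
 [-0.0081 -0.0226 -0.07  ]]
side bottom [[-0.0007 -0.023  -0.026 ]
 [-0.0007  0.0255 -0.026 ]]
```

View pics/w10c.png

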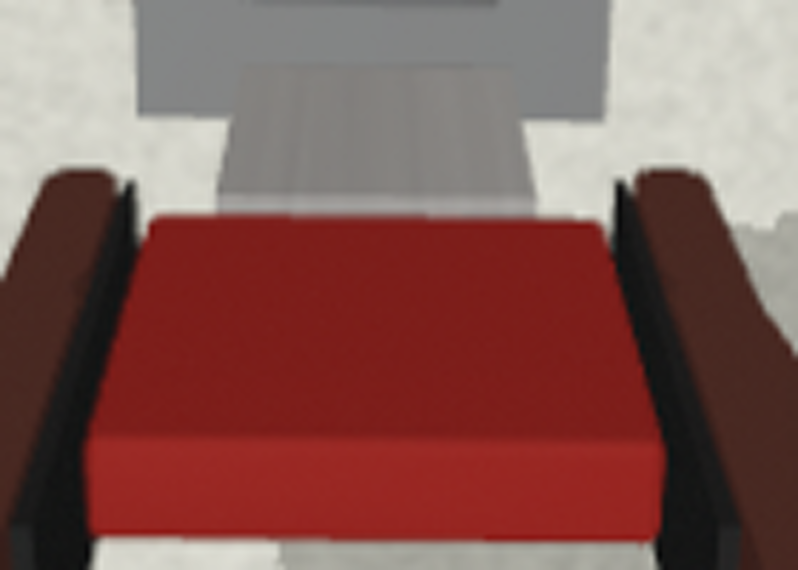

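```bash
python3 - <<'E'
from h import *
from plant import *
s=sense(); print(rel(s,[0.547,-0.2282,0.11],87.2))
E
```

```text
(array([ 0.2027, -0.413 ,  0.0105]), array([0.0019, 0.005 , 0.3948]))
```

Call:
play_rows:
  rows:
    - {"offset":[0.0,0,-0.04],"delta_rot":[0,0,0]}
    - {"offset":[0.2027,-0.413,-0.04],"delta_rot":[0,0,0.395]}
    - {"offset":[0.2027,-0.413,-0.04],"delta_rot":[0,0,0.395]}
    - {"offset":[0.2027,-0.413,-0.04],"delta_rot":[0,0,0.395]}
    - {"offset":[0.2027,-0.413,-0.04],"delta_rot":[0,0,0.395]}
    - {"offset":[0.2027,-0.413,-0.04],"delta_rot":[0,0,0.395]}
    - {"offset":[0.2027,-0.413,-0.04],"delta_rot":[0,0,0.395]}
    - {"offset":[0.2027,-0.413,-0.04],"delta_rot":[0,0,0.395]}
    - {"offset":[0.2027,-0.413,-0.04],"delta_rot":[0,0,0.395]}
    - {"offset":[0.2027,-0.413,-0.04],"delta_rot":[0,0,0.395]}
    - {"offset":[0.2027,-0.413,-0.04],"delta_rot":[0,0,0.395]}
    - {"offset":[0.2027,-0.413,0.01],"delta_rot":[0,0,0.395]}
    - {"offset":[0.2027,-0.413,0.01],"delta_rot":[0,0,0.395]}
    - {"offset":[0.2027,-0.413,0.01],"delta_rot":[0,0,0.395]}
    - {"offset":[0.2027,-0.413,0.01],"delta_rot":[0,0,0.395]}
    - {"offset":[0.2027,-0.413,0.01],"delta_rot":[0,0,0.395]}

```text
t: 15.6
ee_pos: [0.5463, -0.2288, 0.1101]
tool_rot: [[-0.999, 0.048, 0.002], [0.048, 0.999, -0.0], [-0.002, -0.0, -1.0]]
ft_force: [-0.3, -0.0, -0.9]
opening: 0.54
```

```bash
python3 - <<'E'
from h import *
from plant import *
import pickle
p=capture("wrist"); q=capture("scene"); s=sense(); print(s["t"],s["ee_pos"],s["tool_rot"],s["ft_force"],s["opening"])
pickle.dump((s,p),open("w11.pkl","wb"))
crop(p,0,0,512,384,1.5625,"w11.png"); crop(p,185,160,335,300,5.3,"w11c.png"); crop(q,180,100,280,180,8,"s11.png")
E
```

```text
15.7 [ 0.54596773 -0.22888454  0.10982313] [[-9.98840605e-01  4.81168042e-02  1.48973825e-03]
 [ 4.81162586e-02  9.98841662e-01 -3.99970046e-04]
 [-1.50725791e-03 -3.27825691e-04 -9.99998810e-01]] [0.85360619 0.412474   0.23662625] 0.542626756778111
```

View pics/w11c.png

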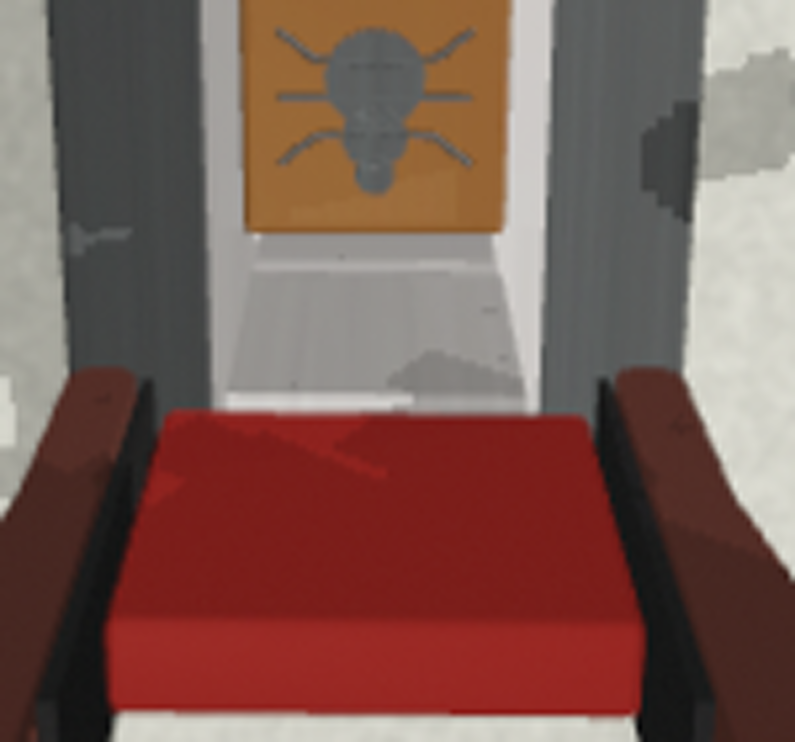

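View pics/s11.png

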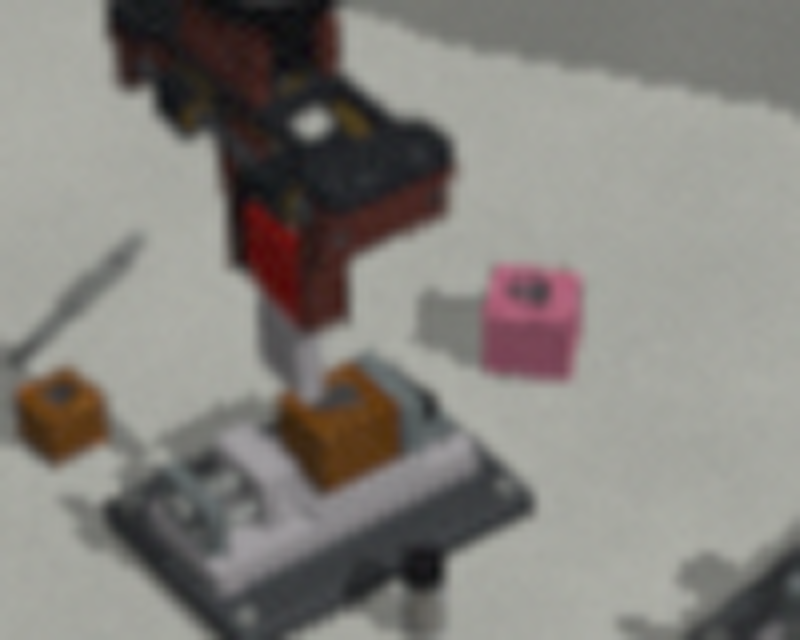

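```bash
python3 - <<'E'
from h import *
import pickle
s,p=pickle.load(open("w11.pkl","rb"))
R=np.array(s["tool_rot"]);e=np.array(s["ee_pos"])
a=np.radians(-2.8);RH=np.array([[np.cos(a),-np.sin(a)],[np.sin(a),np.cos(a)]])
def tl(n,c,z):
    w=ray(p,np.array(c)/5.3+[185,160],z)
    print(n,((w-e)@R).round(4).tolist(),((w[:,:2]-[.5377,-.2275])@RH).round(4).tolist())
tl("top front",[(107,620),(643,620)],e[2]+.07)
tl("top back",[(110,709),(638,713)],e[2]+.07)
tl("handle bottom front",[(163,411),(587,416)],e[2]+.026)
tl("blade face nose start",[(252,268),(495,268)],e[2]-.0115)
tl("foot edge",[(258,236),(495,236)],e[2]-.018)
tl("block edge",[(248,230),(503,230)],.07)
print("pred foot line etc")
for x in (0,-.004,-.006,-.008):
  for dz in (-.018,-.0115,.026,.07):
    P=e+R@np.array([x,0,-dz]); print(x,dz,((proj(p,[P])[0]-[185,160])*5.3).round(1))
E
```

```text
top front [[0.0042, -0.0223, -0.07], [0.0043, 0.0242, -0.07]] [[0.004, -0.0233], [0.0039, 0.0233]]
top back [[-0.0048, -0.0225, -0.07], [-0.0052, 0.0243, -0.07]] [[0.0131, -0.0234], [0.0134, 0.0233]]
handle bottom front [[0.0029, -0.0229, -0.026], [0.0024, 0.0249, -0.026]] [[0.0054, -0.0239], [0.0059, 0.0239]]
blade face nose start [[0.0059, -0.0155, 0.0115], [0.0059, 0.0171, 0.0115]] [[0.0025, -0.0165], [0.0024, 0.0161]]
foot edge [[0.0081, -0.0151, 0.018], [0.0081, 0.0175, 0.018]] [[0.0003, -0.0161], [0.0002, 0.0165]]
block edge [[0.0012, -0.0182, 0.0398], [0.0013, 0.0204, 0.0398]] [[0.0072, -0.0192], [0.0071, 0.0194]]
pred foot line etc
0 -0.018 [367.7 290.8]
0 -0.0115 [367.5 308.6]
0 0.026 [366.3 434.5]
0 0.07 [364.  662.1]
-0.004 -0.018 [367.7 317.5]
-0.004 -0.0115 [367.5 336. ]
-0.004 0.026 [366.3 466.2]
-0.004 0.07 [364.  701.2]
-0.006 -0.018 [367.7 330.8]
-0.006 -0.0115 [367.5 349.5]
-0.006 0.026 [366.3 481.9]
-0.006 0.07 [364.  720.6]
-0.008 -0.018 [367.7 343.9]
-0.008 -0.0115 [367.5 363. ]
-0.008 0.026 [366.3 497.6]
-0.008 0.07 [364.  739.7]
```

Call:
play_rows:
  rows:
    - {"offset":[-0.006,0,0],"delta_rot":[0,0,0]}
    - {"offset":[-0.006,0,0.014],"delta_rot":[0,0,0]}
    - {"offset":[-0.006,0,0.014],"delta_rot":[0,0,0]}
    - {"offset":[-0.006,0,0.014],"delta_rot":[0,0,0]}
    - {"offset":[-0.006,0,0.014],"delta_rot":[0,0,0]}

```text
t: 16.2
ee_pos: [0.5508, -0.2295, 0.0943]
tool_rot: [[-0.999, 0.049, -0.001], [0.049, 0.999, -0.0], [0.001, -0.0, -1.0]]
ft_force: [-0.3, 0.1, -0.4]
opening: 0.544
```

```bash
python3 - <<'E'
from h import *
from plant import *
import pickle
p=capture("wrist"); s=sense(); print(s["t"],s["ee_pos"],s["ft_force"],s["opening"])
pickle.dump((s,p),open("w12.pkl","wb"))
crop(p,185,160,335,300,5.3,"w12c.png"); q=capture("scene");crop(q,190,110,260,165,11,"s12.png")
E
```

```text
16.25 [ 0.55095185 -0.22948523  0.09443219] [ 0.14434297  0.919357   -0.5091757 ] 0.5441984567316221
```

View pics/w12c.png

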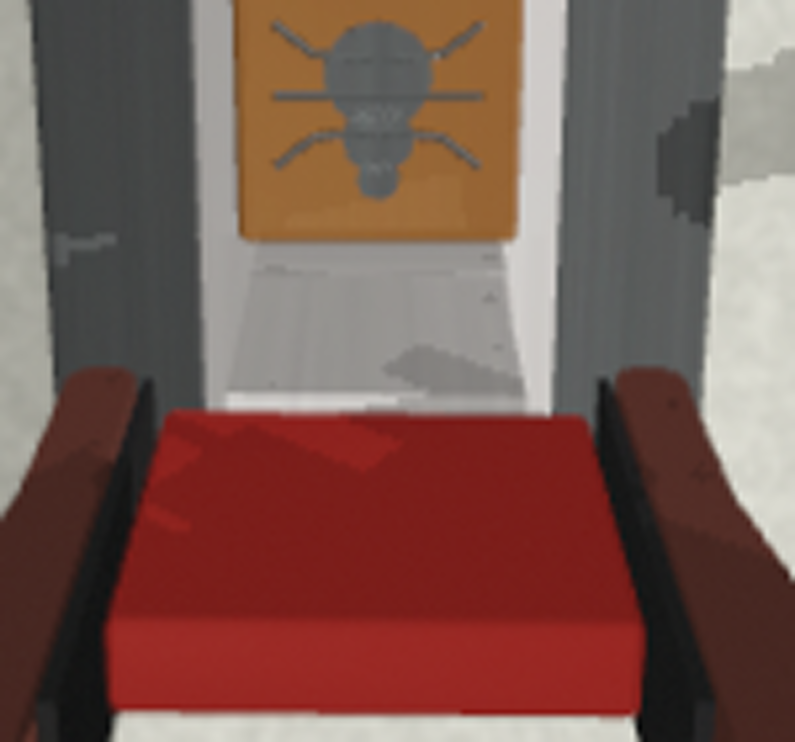

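View pics/s12.png

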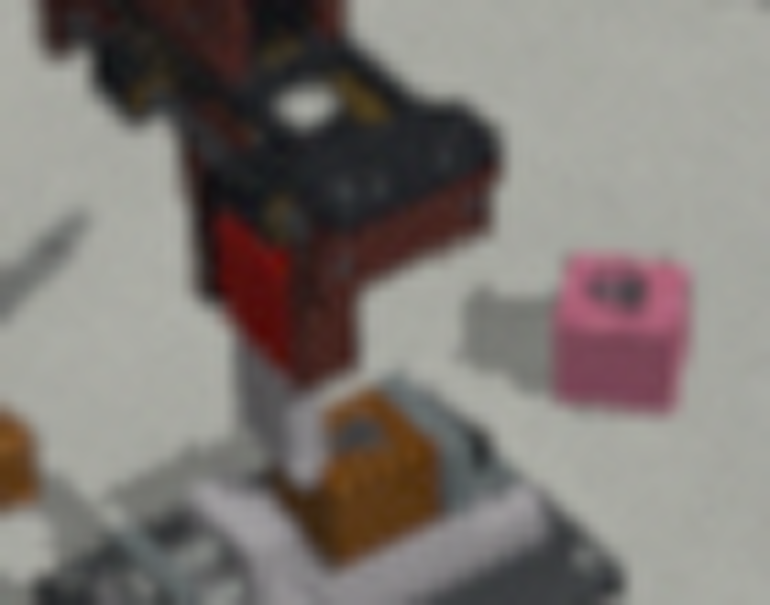

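```bash
python3 - <<'E'
from h import *
import pickle
s,p=pickle.load(open("w12.pkl","rb"))
R=np.array(s["tool_rot"]);e=np.array(s["ee_pos"])
a=np.radians(-2.8);RH=np.array([[np.cos(a),-np.sin(a)],[np.sin(a),np.cos(a)]])
def tl(n,c,z):
    w=ray(p,np.array(c)/5.3+[185,160],z)
    print(n,((w-e)@R).round(4).tolist(),((w[:,:2]-[.5377,-.2275])@RH).round(4).tolist())
tl("blade face nose start",[(252,270),(505,270)],e[2]-.0115)
tl("blade face top(shoulder)",[(228,408),(525,408)],e[2]+.026)
tl("block edge",[(240,240),(517,239)],.07)
tl("block edge.068",[(240,241),(517,241)],.068)
tl("tcp",[(0,0)],0); print(((e[:2]-[.5377,-.2275])@RH))
E
```

```text
blade face nose start [[0.0062, -0.0156, 0.0115], [0.0062, 0.0183, 0.0115]] [[0.0071, -0.0169], [0.0071, 0.017]]
blade face top(shoulder) [[0.0039, -0.0157, -0.026], [0.004, 0.0177, -0.026]] [[0.0094, -0.017], [0.0094, 0.0164]]
block edge [[0.0058, -0.0182, 0.0244], [0.006, 0.021, 0.0244]] [[0.0075, -0.0195], [0.0074, 0.0196]]
block edge.068 [[0.0049, -0.0184, 0.0264], [0.0049, 0.0212, 0.0264]] [[0.0084, -0.0197], [0.0084, 0.0198]]
tcp [[0.0259, -0.0659, 0.0945]] [[-0.0126, -0.0672]]
[ 0.01333301 -0.00133551]
```

Call:
play_rows:
  rows:
    - {"offset":[-0.0005,0.001,0.003],"delta_rot":[0,0,0]}
    - {"offset":[-0.0005,0.001,0.006],"delta_rot":[0,0,0]}
    - {"offset":[-0.0005,0.001,0.009],"delta_rot":[0,0,0]}
    - {"offset":[-0.0005,0.001,0.009],"delta_rot":[0,0,0]}

```text
t: 16.7
ee_pos: [0.5512, -0.2282, 0.0849]
tool_rot: [[-0.999, 0.049, -0.002], [0.049, 0.999, 0.0], [0.002, 0.0, -1.0]]
ft_force: [0.4, 0.4, -0.2]
opening: 0.543
```

Call:
play_rows:
  rows:
    - {"offset":[0,0,0.002],"delta_rot":[0,0,0]}
    - {"offset":[0,0,0.004],"delta_rot":[0,0,0]}
    - {"offset":[0,0,0.004],"delta_rot":[0,0,0]}

```text
t: 17.0
ee_pos: [0.5514, -0.2283, 0.0812]
tool_rot: [[-0.999, 0.049, -0.001], [0.049, 0.999, 0.0], [0.001, -0.0, -1.0]]
ft_force: [-0.1, -0.5, -0.9]
opening: 0.542
```

Call:
play_rows:
  rows:
    - {"offset":[0,0,0.002],"delta_rot":[0,0,0]}
    - {"offset":[0,0,0.004],"delta_rot":[0,0,0]}
    - {"offset":[0,0,0.004],"delta_rot":[0,0,0]}

```text
t: 17.3
ee_pos: [0.5514, -0.2283, 0.0772]
tool_rot: [[-0.999, 0.049, -0.001], [0.049, 0.999, 0.0], [0.001, 0.0, -1.0]]
ft_force: [1.6, 0.2, -1.0]
opening: 0.544
```

Call:
play_rows:
  rows:
    - {"offset":[0,0,0.002],"delta_rot":[0,0,0]}
    - {"offset":[0,0,0.003],"delta_rot":[0,0,0]}
    - {"offset":[0,0,0.003],"delta_rot":[0,0,0]}

```text
t: 17.6
ee_pos: [0.5514, -0.2283, 0.0743]
tool_rot: [[-0.999, 0.049, -0.001], [0.049, 0.999, 0.0], [0.001, -0.0, -1.0]]
ft_force: [-1.3, -0.4, -1.0]
opening: 0.545
```

Call:
play_rows:
  rows:
    - {"offset":[0,0,0.002],"delta_rot":[0,0,0]}
    - {"offset":[0,0,0.003],"delta_rot":[0,0,0]}
    - {"offset":[0,0,0.003],"delta_rot":[0,0,0]}

```text
t: 17.9
ee_pos: [0.5514, -0.2283, 0.0713]
tool_rot: [[-0.999, 0.049, -0.001], [0.049, 0.999, 0.0], [0.001, -0.0, -1.0]]
ft_force: [0.4, -0.6, -0.8]
opening: 0.547
```

Call:
play_rows:
  rows:
    - {"offset":[0,0,0.002],"delta_rot":[0,0,0]}
    - {"offset":[0,0,0.003],"delta_rot":[0,0,0]}
    - {"offset":[0,0,0.003],"delta_rot":[0,0,0]}

```text
t: 18.2
ee_pos: [0.5512, -0.2284, 0.0683]
tool_rot: [[-0.999, 0.049, -0.001], [0.049, 0.999, -0.0], [0.001, -0.0, -1.0]]
ft_force: [-1.2, 0.0, -1.1]
opening: 0.539
```

Call:
play_rows:
  rows:
    - {"offset":[0,0,0.002],"delta_rot":[0,0,0]}
    - {"offset":[0,0,0.003],"delta_rot":[0,0,0]}
    - {"offset":[0,0,0.003],"delta_rot":[0,0,0]}

```text
t: 18.5
ee_pos: [0.5512, -0.2285, 0.0653]
tool_rot: [[-0.999, 0.049, -0.001], [0.049, 0.999, -0.0], [0.001, -0.0, -1.0]]
ft_force: [-0.6, -0.2, 0.8]
opening: 0.549
```

Call:
play_rows:
  rows:
    - {"offset":[0,0,0.002],"delta_rot":[0,0,0]}
    - {"offset":[0,0,0.003],"delta_rot":[0,0,0]}
    - {"offset":[0,0,0.003],"delta_rot":[0,0,0]}

```text
t: 18.8
ee_pos: [0.5512, -0.2284, 0.0621]
tool_rot: [[-0.999, 0.049, -0.001], [0.049, 0.999, -0.0], [0.001, -0.0, -1.0]]
ft_force: [-2.6, -0.8, -0.1]
opening: 0.543
```

Call:
play_rows:
  rows:
    - {"offset":[0,0,0.002],"delta_rot":[0,0,0]}
    - {"offset":[0,0,0.003],"delta_rot":[0,0,0]}
    - {"offset":[0,0,0.003],"delta_rot":[0,0,0]}

```text
t: 19.1
ee_pos: [0.5513, -0.2283, 0.0591]
tool_rot: [[-0.999, 0.049, -0.001], [0.049, 0.999, 0.0], [0.001, -0.0, -1.0]]
ft_force: [-3.4, 0.1, -0.7]
opening: 0.547
```

Call:
play_rows:
  rows:
    - {"offset":[0,0,0.002],"delta_rot":[0,0,0]}
    - {"offset":[0,0,0.004],"delta_rot":[0,0,0]}
    - {"offset":[0,0,0.004],"delta_rot":[0,0,0]}

```text
t: 19.4
ee_pos: [0.5513, -0.2283, 0.055]
tool_rot: [[-0.999, 0.049, -0.001], [0.049, 0.999, -0.0], [0.001, -0.0, -1.0]]
ft_force: [-3.3, 0.1, -1.5]
opening: 0.547
```

Call:
play_rows:
  rows:
    - {"offset":[0,0,0.002],"delta_rot":[0,0,0]}
    - {"offset":[0,0,0.004],"delta_rot":[0,0,0]}
    - {"offset":[0,0,0.004],"delta_rot":[0,0,0]}

```text
t: 19.7
ee_pos: [0.5513, -0.2284, 0.0511]
tool_rot: [[-0.999, 0.049, -0.001], [0.049, 0.999, -0.0], [0.001, -0.0, -1.0]]
ft_force: [-2.2, 0.0, -0.9]
opening: 0.543
```

Call:
play_rows:
  rows:
    - {"offset":[0,0,0.001],"delta_rot":[0,0,0]}
    - {"offset":[0,0,0.002],"delta_rot":[0,0,0]}
    - {"offset":[0,0,0.002],"delta_rot":[0,0,0]}

```text
t: 20.0
ee_pos: [0.5514, -0.2284, 0.0493]
tool_rot: [[-0.999, 0.049, -0.001], [0.049, 0.999, -0.0], [0.001, -0.0, -1.0]]
ft_force: [-3.3, -0.3, 0.6]
opening: 0.538
```

Call:
play_rows:
  rows:
    - {"offset":[0,0,0.001],"delta_rot":[0,0,0]}
    - {"offset":[0,0,0.001],"delta_rot":[0,0,0]}

```text
t: 20.2
ee_pos: [0.5515, -0.2284, 0.0483]
tool_rot: [[-0.999, 0.049, -0.001], [0.049, 0.999, -0.0], [0.001, -0.0, -1.0]]
ft_force: [-3.8, 0.5, 1.3]
opening: 0.546
```

Call:
play_rows:
  rows:
    - {"offset":[0,0,0.001],"delta_rot":[0,0,0]}
    - {"offset":[0,0,0.001],"delta_rot":[0,0,0]}

```text
t: 20.4
ee_pos: [0.5517, -0.2285, 0.0479]
tool_rot: [[-0.999, 0.049, -0.0], [0.049, 0.999, 0.0], [0.0, 0.0, -1.0]]
ft_force: [-4.5, 0.9, 5.8]
opening: 0.544
```

Call:
play_rows:
  rows:
    - {"offset":[0,0,0.001],"delta_rot":[0,0,0]}
    - {"offset":[0,0,0.001],"delta_rot":[0,0,0]}

```text
t: 20.6
ee_pos: [0.552, -0.2285, 0.0478]
tool_rot: [[-0.999, 0.049, 0.0], [0.049, 0.999, 0.0], [-0.0, 0.0, -1.0]]
ft_force: [-6.9, 1.2, 12.5]
opening: 0.548
```

Call:
play_rows:
  rows:
    - {"offset":[0.0005,0,-0.001],"delta_rot":[0,0,0]}
    - {"offset":[0.001,0,-0.001],"delta_rot":[0,0,0]}
    - {"offset":[0.001,0,-0.001],"delta_rot":[0,0,0]}

```text
t: 20.9
ee_pos: [0.5515, -0.2284, 0.0479]
tool_rot: [[-0.999, 0.049, 0.001], [0.049, 0.999, -0.0], [-0.001, -0.0, -1.0]]
ft_force: [-2.5, 0.4, 4.0]
opening: 0.54
```

```bash
python3 - <<'E'
from h import *
from plant import *
p=capture("wrist"); s=sense(); print(s["t"],s["ee_pos"],s["ft_force"],s["opening"])
crop(p,185,160,335,300,5.3,"w13c.png"); q=capture("scene");crop(q,190,110,260,165,11,"s13.png")
E
```

```text
20.95 [ 0.55148819 -0.22843089  0.04790693] [-2.26496764  0.42664775  5.00139569] 0.5475237251271056
```

View pics/w13c.png

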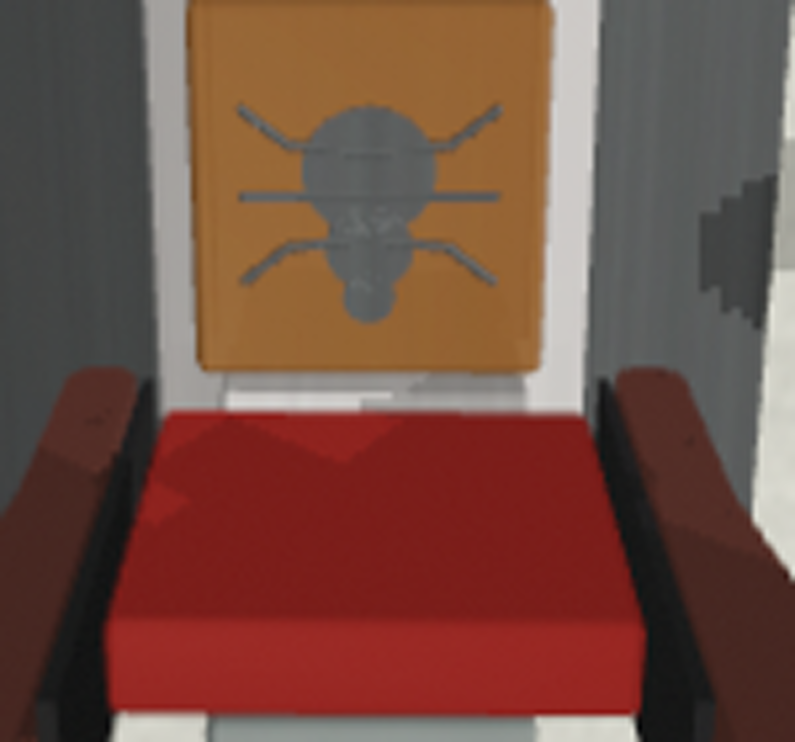

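View pics/s13.png

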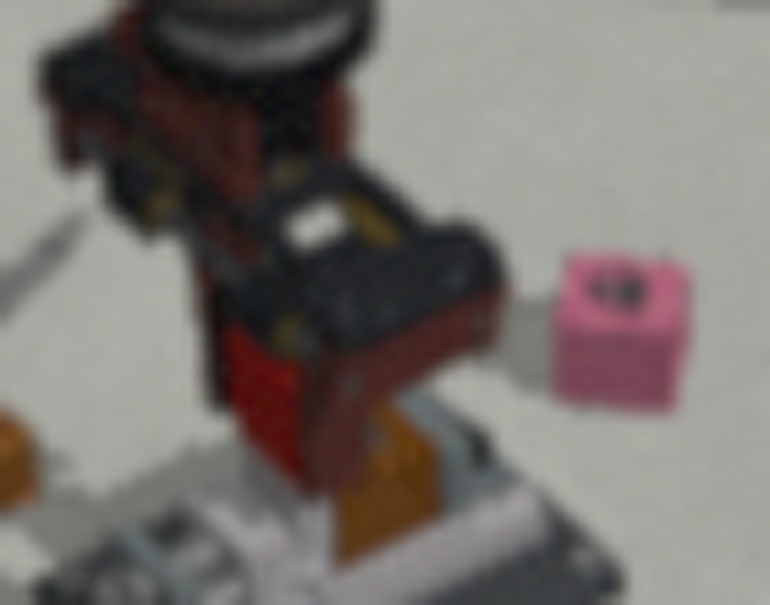

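Call:
play_rows:
  rows:
    - {"offset":[0.001,0,-0.0005],"delta_rot":[0,0,0]}
    - {"offset":[0.001,0,-0.0005],"delta_rot":[0,0,0]}

```text
t: 21.2
ee_pos: [0.5513, -0.2284, 0.0481]
tool_rot: [[-0.999, 0.048, 0.002], [0.048, 0.999, -0.001], [-0.002, -0.001, -1.0]]
ft_force: [3.7, -0.7, -2.9]
opening: 0.541
```

Call:
play_rows:
  rows:
    - {"offset":[0.0005,0,0],"delta_rot":[0,0,0]}
    - {"offset":[0.0005,0,0],"delta_rot":[0,0,0]}

```text
t: 21.4
ee_pos: [0.5512, -0.2284, 0.0481]
tool_rot: [[-0.999, 0.048, 0.003], [0.048, 0.999, -0.001], [-0.003, -0.001, -1.0]]
ft_force: [5.6, -0.3, -4.0]
opening: 0.539
```

Call:
play_rows:
  rows:
    - {"offset":[-0.0006,0,0.0008],"delta_rot":[0,0,0]}
    - {"offset":[-0.0006,0,0.0008],"delta_rot":[0,0,0]}

```text
t: 21.6
ee_pos: [0.5513, -0.2284, 0.0479]
tool_rot: [[-0.999, 0.048, 0.002], [0.048, 0.999, -0.001], [-0.002, -0.0, -1.0]]
ft_force: [3.9, -0.9, 3.2]
opening: 0.545
```

Call:
play_rows:
  rows:
    - {"offset":[0,0,0],"delta_rot":[0,0,0]}
    - {"offset":[0,0,0],"delta_rot":[0,0,0]}
    - {"offset":[0,0,0],"delta_rot":[0,0,0]}
    - {"offset":[0,0,0],"delta_rot":[0,0,0]}
  claw: 60

```text
t: 22.0
ee_pos: [0.5489, -0.2282, 0.0468]
tool_rot: [[-0.999, 0.049, -0.002], [0.049, 0.999, 0.0], [0.002, 0.0, -1.0]]
ft_force: [-0.9, -0.2, -0.4]
opening: 0.759
```

Call:
play_rows:
  rows:
    - {"offset":[0,0,-0.02],"delta_rot":[0,0,0]}
    - {"offset":[0,0,-0.06],"delta_rot":[0,0,0]}
    - {"offset":[-0.04,0,-0.1],"delta_rot":[0,0,0]}
    - {"offset":[-0.075,0,-0.1],"delta_rot":[0,0,0]}
    - {"offset":[-0.075,0,-0.1],"delta_rot":[0,0,0]}
    - {"offset":[-0.075,0,-0.1],"delta_rot":[0,0,0]}
    - {"offset":[-0.075,0,-0.1],"delta_rot":[0,0,0]}

```text
t: 22.7
ee_pos: [0.6229, -0.2322, 0.1462]
tool_rot: [[-0.999, 0.05, -0.003], [0.05, 0.999, 0.0], [0.003, 0.0, -1.0]]
ft_force: [-0.4, -0.7, -0.8]
opening: 0.764
```

```bash
python3 - <<'E'
from h import *
from plant import *
import pickle
p=capture("wrist"); q=capture("scene"); s=sense(); print(s["t"],s["ee_pos"],s["ft_force"],s["opening"])
pickle.dump((s,p),open("w14.pkl","wb"))
crop(p,170,0,350,200,4,"w14.png"); crop(q,180,110,270,180,8,"s14.png"); crop(q,0,0,512,384,1.5625,"s14f.png")
E
```

```text
22.8 [ 0.62302154 -0.23226365  0.14647366] [ 0.29265989 -0.10128549 -0.07658466] 0.7657469068677688
```

View pics/w14.png

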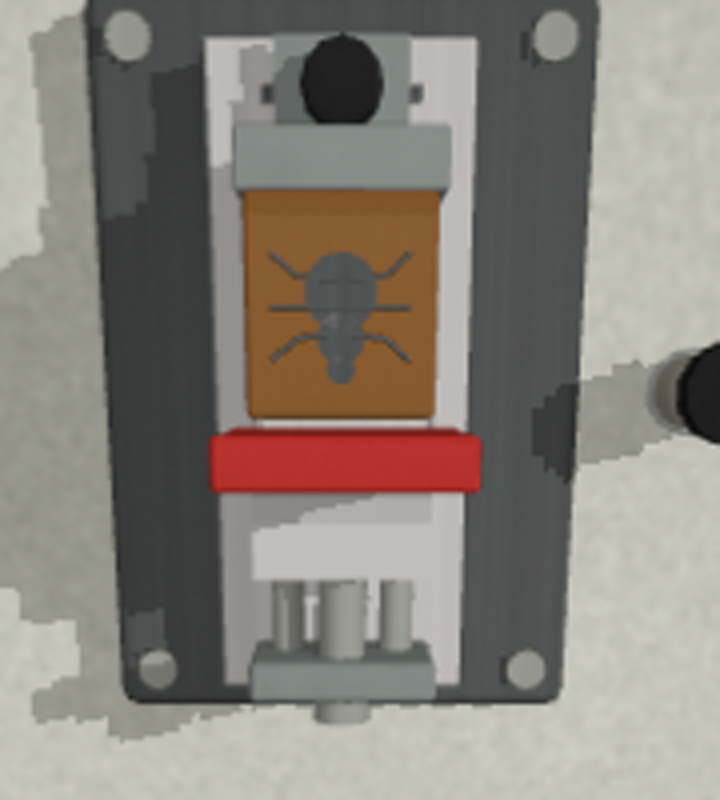

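View pics/s14.png

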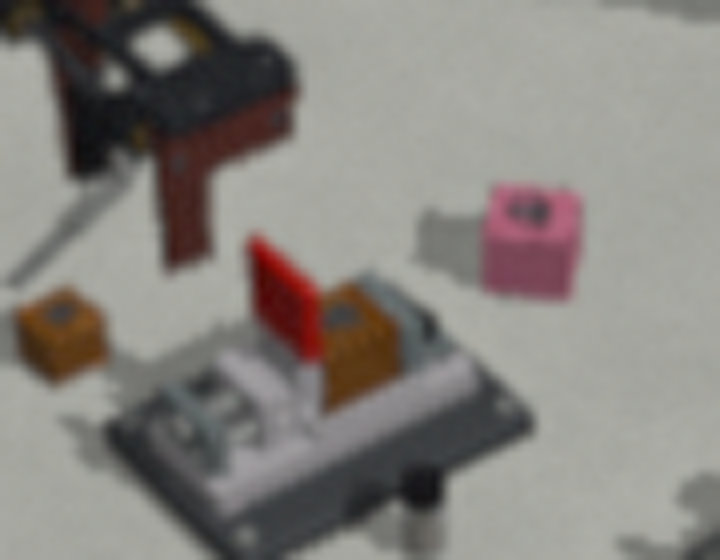

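```bash
python3 - <<'E'
from h import *
import pickle
s,p=pickle.load(open("w14.pkl","rb"))
a=np.radians(-2.8);RH=np.array([[np.cos(a),-np.sin(a)],[np.sin(a),np.cos(a)]])
def tl(n,c,z):
    w=ray(p,np.array(c)/4+[170,0],z)
    print(n,((w[:,:2]-[.5377,-.2275])@RH).round(4).tolist())
tl("top front",[(212,436),(480,437)],.118)
tl("top back",[(212,490),(481,490)],.118)
tl("bottom front",[(232,429),(458,429)],.074)
tl("block edge",[(248,416),(434,416)],.07)
tl("blade front",[(262,427),(430,427)],.072)
tl("jaw top front",[(252,523),(434,523)],.0625)
tl("jaw top back",[(252,580),(434,580)],.0625)
tl("plate",[(130,700),(562,702)],.016)
s,p=pickle.load(open("w7.pkl","rb"))
def tl(n,c,z):
    w=ray(p,np.array(c)/5+[180,60],z)
    print(n,((w[:,:2]-[.5377,-.2275])@RH).round(4).tolist())
tl("before: jaw top front",[(210,318),(477,318)],.0625)
tl("jaw top back",[(210,351),(477,351)],.0625);tl("440",[(210,440),(455,440)],.0625)
E
```

```text
top front [[0.0102, -0.0223], [0.0104, 0.0241]]
top back [[0.0193, -0.0226], [0.0193, 0.0246]]
bottom front [[0.0105, -0.0226], [0.0105, 0.0242]]
block edge [[0.008, -0.0195], [0.0081, 0.0195]]
blade front [[0.0102, -0.0165], [0.0102, 0.0185]]
jaw top front [[0.0309, -0.0197], [0.0309, 0.0205]]
jaw top back [[0.0435, -0.02], [0.0435, 0.0208]]
plate [[0.0828, -0.057], [0.0834, 0.0595]]
before: jaw top front [[0.0237, -0.0191], [0.0237, 0.0198]]
jaw top back [[0.0284, -0.0193], [0.0284, 0.0199]]
440 [[0.0415, -0.0197], [0.0415, 0.0169]]
```

```bash
python3 - <<'E'
from h import *
from plant import *
t=capture("top"); crop(t,0,0,512,384,1.5625,"t15.png")
E
```

```text
(no output)
```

View pics/t15.png

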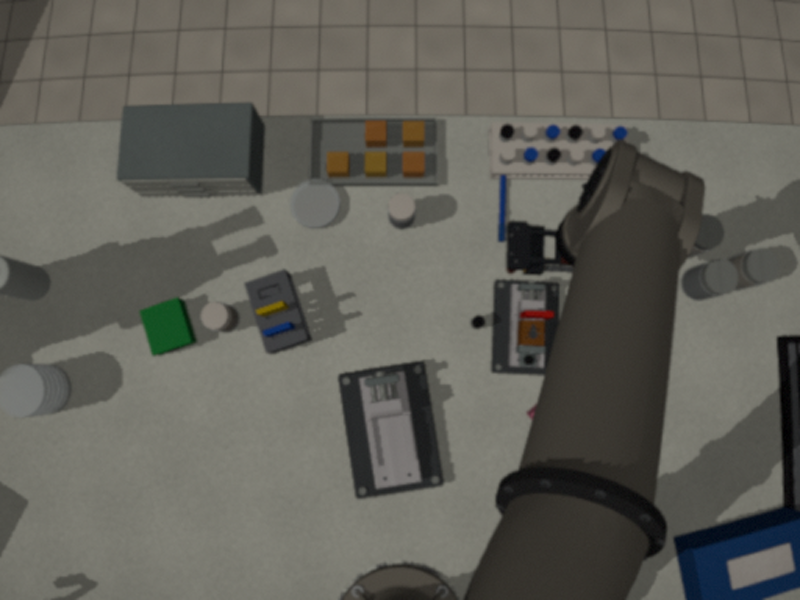

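View pics/s14f.png

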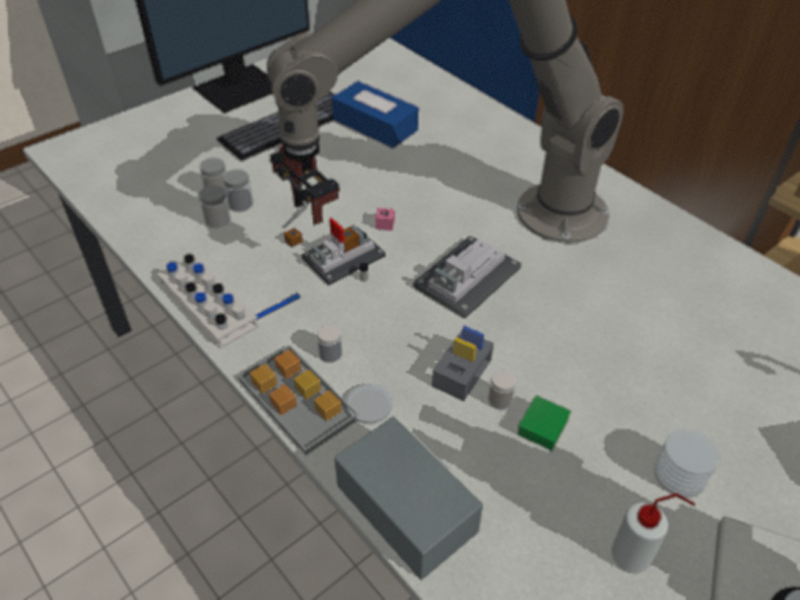

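```bash
python3 -c "
from plant import *
s=sense();print(s['t'],s['joint_vel'].max());print(finish_job())"
```

```text
22.85 0.014276628200617307
the job is handed in; nothing more can be done
None
```

I slid the amber block in the smaller holder about 7 mm back until it stopped firmly against the end stop. I then put the thick (red) spacer in the gap and left it gripped there. The job is handed in at 22.9 s of the 72 s allowed; the system gives no verdict.

**Choice of spacer:** After the slide, the camera put the gap at about 11.4 mm. That rules out the thin and middle spacers, so I tried only the thick one. The thin and middle spacers were never touched and still hang in the rack.

**Insertion:** The spacer went in with a sideways force of about 3 N from the jaw. The foot met the bed at the expected height, and the force readings peaked at about 14 N.

**Last checks:**
- **Fit:** In the final pictures the spacer is upright and central across the width. The jaw has moved back about 2 mm.
- **Surroundings:** The bystanders that show in the pictures look unmoved. The arm hid parts of the last top picture.
- **Gripper:** It is clear of everything.

**What disagreed or was not checked:**
- **Finger tips:** They turned out to be about 33 mm behind the TCP as described. My first grasp of the block closed in the air above it. I found the offset by touching the block's top, at about 22 N, and corrected for it from then on.
- **Gap measurement:** The jaw's movement suggests a gap nearer 10.8 mm than 11.4 mm. Both suit the thick spacer.
- **Block contact:** The last picture shows the blade about 1 mm from the block face, which is within my measuring error. I had felt it press firmly on the block just before letting go, but I could not measure that force after release.

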